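Find the rotor key that fits the centrifuge nut and hold it seated

ROBOT

A 6-joint arm with a two-finger parallel gripper is mounted at the origin on the work surface. World frame = base frame: x ahead of the robot, y to its left, z up, the work surface at z = 0. Lengths are in m, angles in rad, forces in N, time in s.
With the tool pointing down it reaches from about 0.325 to 0.875 m from the base axis. Payload 4.4 kg.
Tool frame: the origin (TCP) lies at the very end of the fingers, on their centre line; the grasp point (between the pads) lies 19 mm behind it (grasp_offset is the x of the grasp point in the tool frame, in m); x points along the fingers, y is the direction in which the jaws open and shut, and the axes are right-handed (so a half turn about x gives the same grasp; the last joint's range is limited). The gripper opens to 85 mm and grips with 20 to 120 N. Pads are 22 mm wide; open, the fingers measure 114 mm over their backs; the gripper's body (76 mm by 85 mm) begins 54 mm behind the grasp point. The pads swing forward as they close: fully open they stand 13 mm farther back than shut.
Start: joints at [-1.456, 0.207, 1.542, -0, 1.393, -0.15], TCP at [0.15, -0.555, 0.231] pointing down, gripper open.
Joint ranges: [-2.73, 2.73], [-0.86, 2.22], [0.23, 2.46], [-1.11, 4.25], [0.08, 2.63], [-2.82, 2.82]. Speed limits (rad/s): [2.79, 2.79, 3.14, 3.14, 3.14, 3.14].

INTERFACE

Orientations are given as a unit quaternion [x, y, z, w].
In Python, from station import get_state, snapshot, close_job, recognise, grasp_offset gives the robot as it stands.
- The arm moves only by the shell command python3 -m creep 'ROWS' [FORCE]. ROWS is JSON, a list of rows, each an object of numbers: "dx", "dy", "dz": the shift along the tool's x, y, z in units of 25 mm (1.0 is 25 mm); "ax", "ay", "az": the turn, a rotation vector about the tool's x, y, z in units of 5 degrees (1.0 is 5 degrees); "jaw": the closure in counts, from 0 (fully open) to 255 (shut). In form: [{"dx": .., "dy": .., "dz": .., "ax": .., "ay": .., "az": .., "jaw": ..}, ...]. A call has 1 to 12 rows; each row shifts and turns the commanded pose from where the row before left it, along the tool's axes as they then stand; what a row does not reach is not made up. A row lasts 1/12 s, in which the tool goes at most 41.7 mm and 7.16 degrees, less where a joint would pass 70% of its speed; a pose out of reach is approached as far as the arm can. A call is refused whole if a number of a shift passes 1 or a number of a turn 1, either way. A call with a gripper value outside its range is refused whole. The fingers move at their own pace and stop on an object; FORCE is the grip in N (left out, the last holds). Time passes only in rows, so rows that do not move let the fingers close. It gives the time, the measured TCP pose, the force and the opening at its end, in the units of the state.
- get_state(): the state, without advancing time (a new reading comes with each control period).
- snapshot(name): name is "side" or "top" or "wrist"; returns a dict with "frame" (420x560x3 uint8, red, green, blue), "mtx" (3x3 intrinsics, pixels), "R" (3x3) and "t" (3): a world point X has camera coordinates R X + t. Camera axes: x right, y down, z forward; pixel columns grow to the right and rows downward; lengths in m; the calibration is good to about 2 mm. A picture is of the moment at which its call begins. There is no depth.
- close_job(): hands the job in, once; it reports no verdict.
Trained networks look in the newest picture that a camera, given by its name, has taken for a name from the list of things; names that differ only in an ending like _2 or _b are one class to them, and where a whole thing is asked for, a point or a joint stands for the part that bears it (a point fixed in the world has none). Each returns a list of dicts, best first, with "score" (0 to 1); they miss things now and then, are a little off and sometimes report something else, mostly with a low value. They report only what shows in the picture. A call takes as long as a camera call. They do not tell look-alikes from the thing itself.
- recognise(camera, thing): "point" ([column, row] in pixels, amid what is visible of it).
The state is a dict: "t": time; "joint_pos": joint angles; "joint_vel": joint speeds; "joint_efforts": joint torques, N m; "tool_pos": TCP position; "ee_rot": TCP orientation; "force": force on the tool from outside, world axes, zero at the start; "torque": the same for the moment, N m; "finger_gap": finger opening in m.
Only numpy, scipy, OpenCV 4.12 (cv2) and the standard library are available. Lean on these libraries where they do the work, as an engineer would, in place of code of your own. Each camera call takes 0.05 s, during which the arm holds its last target.

TASK

The rotor in the open centrifuge has to come off, and the three T-handle keys on the rail have been mixed up. Find the key that fits the rotor's hex nut (the socket goes on and will not spin round the nut), putting any key that does not fit back upright on a stud of the rail. Finish while holding the right key by its handle, upright and pushed fully home on the nut; do not let go of it, and do not disturb the flask, the bottle or the tube rack.

Things in the scene. Friction and masses are not known exactly. Their poses are not given: they have to be found in the camera images.
- centrifuge: White bench centrifuge, 220 mm wide (x), 300 mm deep (y), body 165 mm tall, front panel to its +y, lid standing open at its back (-y), leaning back, top edge about 400 mm up. Round chamber 170 mm across, open upward. Origin under the rotor axis at bench height. Fixed.
- spindle (a point): Point on the centrifuge's rotor axis, 115 mm above the bench: where the underside of the installed rotor sits. A key that fits has 5 to 6 degrees of play each way on the nut and then resists twisting (well over 0.3 N m); an oversize one goes down too but turns freely; an undersize one stays about 11 mm or more up.
- rotor_1: One of 3 aluminium rotors, 148 mm across, 40 tall, alike but for the hex nut: 19, 24 or 30 mm across flats, one of each (not recorded which). Any may be in the centrifuge, the rest on a shelf. Origin: underside on the axis, z up. The nut stands on a flat hub 30 mm above it: hexagon 10 mm tall, bevelled over its upper 3, plus 4 mm round taper, flats facing +-x and every 60 deg. Fixed; neither rotor nor nut turns.
- rotor_2: One of 3 aluminium rotors, 148 mm across, 40 tall, alike but for the hex nut: 19, 24 or 30 mm across flats, one of each (not recorded which). Any may be in the centrifuge, the rest on a shelf. Origin: underside on the axis, z up. The nut stands on a flat hub 30 mm above it: hexagon 10 mm tall, bevelled over its upper 3, plus 4 mm round taper, flats facing +-x and every 60 deg. Fixed; neither rotor nor nut turns.
- rotor_3: One of 3 aluminium rotors, 148 mm across, 40 tall, alike but for the hex nut: 19, 24 or 30 mm across flats, one of each (not recorded which). Any may be in the centrifuge, the rest on a shelf. Origin: underside on the axis, z up. The nut stands on a flat hub 30 mm above it: hexagon 10 mm tall, bevelled over its upper 3, plus 4 mm round taper, flats facing +-x and every 60 deg. Fixed; neither rotor nor nut turns.
- key_rail: Dark steel rail, 250 mm long (its x), 50 mm wide, 15 mm tall, with three upright studs on its centre line at x = -80, 0 and +80 mm: 14 mm thick, tapering to 4 mm over the last 5 mm, tops 14 mm above the rail. A key stands on the rail's top face with a stud inside its socket. Origin: centre of the underside. Fixed.
- key_small: Smallest plain steel T-handle key, standing upright on a rail stud (any stud). Origin: centre of the socket's mouth (underside), z up the shaft. Socket 27 mm outside, 40 mm tall; hex bore 20 mm across flats (for a 19 mm nut), 16 mm deep, flats facing +-x and every 60 deg. Shaft 12 mm thick. Handle: crossbar 100 mm long along x, 14 wide (y), 16 tall, centre 103 mm above the origin. About 0.28 kg.
- key_middle: Middle plain steel T-handle key, standing upright on a rail stud (any stud). Origin: centre of the socket's mouth (underside), z up the shaft. Socket 33 mm outside, 40 mm tall; hex bore 25.2 mm across flats (for a 24 mm nut), 16 mm deep, flats facing +-x and every 60 deg. Shaft 12 mm thick. Handle: crossbar 100 mm long along x, 14 wide (y), 16 tall, centre 103 mm above the origin. About 0.36 kg.
- key_large: Largest plain steel T-handle key, standing upright on a rail stud (any stud). Origin: centre of the socket's mouth (underside), z up the shaft. Socket 41 mm outside, 40 mm tall; hex bore 31.5 mm across flats (for a 30 mm nut), 16 mm deep, flats facing +-x and every 60 deg. Shaft 12 mm thick. Handle: crossbar 100 mm long along x, 14 wide (y), 16 tall, centre 103 mm above the origin. About 0.47 kg.
- flask: Bystander: clear culture flask lying flat, 75 x 110 x 34 mm, with a plain white cap to its +y. Origin: centre of the underside. Loose.
- bottle: Bystander: white bottle, 68 mm across, 150 mm tall, standing. Origin: centre of the underside. Loose.
- tube_rack: Bystander: grey microtube rack with tubes, 70 x 120 x 35 mm. Origin: centre of the underside. Loose.
There are look-alikes about, which are no part of the job. Leave any blue look-alike of the key_large alone.

How it is judged:
At the end, for the whole second after the job is handed in: The key whose socket fits the nut of the rotor in the centrifuge is still gripped by the fingers, at rest, upright within 0.08 rad, centred on the nut within 4 mm and fully home (mouth within 3 mm of the hub face); the other two keys stand upright on the rail, each over a stud (within 12 mm of it) (((horizontal distance between rotor_3 and spindle below 0.03 m and horizontal distance between key_small and rotor_3 below 0.004 m and z of key_small in the frame of rotor_3 between 0.026 and 0.033 m and angle between key_small's own z axis and vertical below 0.08 rad and contact force between the fingers and key_small above 2 N and linear speed of key_small below 0.02 m/s and z of key_middle in the frame of key_rail between 0.01 and 0.021 m and angle between each of key_middle, key_large's own z axis and vertical below 0.15 rad and (x of key_middle in the frame of key_rail between -0.092 and -0.068 m or x of key_middle in the frame of key_rail between -0.012 and 0.012 m or x of key_middle in the frame of key_rail between 0.068 and 0.092 m) and y of key_middle in the frame of key_rail between -0.012 and 0.012 m and z of key_large in the frame of key_rail between 0.01 and 0.021 m and (x of key_large in the frame of key_rail between -0.092 and -0.068 m or x of key_large in the frame of key_rail between -0.012 and 0.012 m or x of key_large in the frame of key_rail between 0.068 and 0.092 m) and y of key_large in the frame of key_rail between -0.012 and 0.012 m) or (horizontal distance between rotor_1 and spindle below 0.03 m and horizontal distance between key_middle and rotor_1 below 0.004 m and z of key_middle in the frame of rotor_1 between 0.026 and 0.033 m and angle between key_middle's own z axis and vertical below 0.08 rad and contact force between the fingers and key_middle above 2 N and linear speed of key_middle below 0.02 m/s and z of key_small in the frame of key_rail between 0.01 and 0.021 m and angle between each of key_small, key_large's own z axis and vertical below 0.15 rad and (x of key_small in the frame of key_rail between -0.092 and -0.068 m or x of key_small in the frame of key_rail between -0.012 and 0.012 m or x of key_small in the frame of key_rail between 0.068 and 0.092 m) and y of key_small in the frame of key_rail between -0.012 and 0.012 m and z of key_large in the frame of key_rail between 0.01 and 0.021 m and (x of key_large in the frame of key_rail between -0.092 and -0.068 m or x of key_large in the frame of key_rail between -0.012 and 0.012 m or x of key_large in the frame of key_rail between 0.068 and 0.092 m) and y of key_large in the frame of key_rail between -0.012 and 0.012 m) or (horizontal distance between rotor_2 and spindle below 0.03 m and horizontal distance between key_large and rotor_2 below 0.004 m and z of key_large in the frame of rotor_2 between 0.026 and 0.033 m and angle between key_large's own z axis and vertical below 0.08 rad and contact force between the fingers and key_large above 2 N and linear speed of key_large below 0.02 m/s and z of key_small in the frame of key_rail between 0.01 and 0.021 m and angle between each of key_small, key_middle's own z axis and vertical below 0.15 rad and (x of key_small in the frame of key_rail between -0.092 and -0.068 m or x of key_small in the frame of key_rail between -0.012 and 0.012 m or x of key_small in the frame of key_rail between 0.068 and 0.092 m) and y of key_small in the frame of key_rail between -0.012 and 0.012 m and z of key_middle in the frame of key_rail between 0.01 and 0.021 m and (x of key_middle in the frame of key_rail between -0.092 and -0.068 m or x of key_middle in the frame of key_rail between -0.012 and 0.012 m or x of key_middle in the frame of key_rail between 0.068 and 0.092 m) and y of key_middle in the frame of key_rail between -0.012 and 0.012 m))); the arm keeps its last pose, push and grip.
It fails at once if the flask is pushed aside by more than 3 cm or tipped (distance of flask from where it was at the start of the episode above 0.03 m or angle between flask's own z axis and vertical above 0.4 rad).
It fails at once if the bottle is pushed aside by more than 3 cm or tipped (distance of bottle from where it was at the start of the episode above 0.03 m or angle between bottle's own z axis and vertical above 0.4 rad).
It fails at once if the tube rack is pushed aside by more than 3 cm or tipped (distance of tube_rack from where it was at the start of the episode above 0.03 m or angle between tube_rack's own z axis and vertical above 0.4 rad).
It also fails if it takes over 58 s, if anything falls off the work surface, if the arm or the gripper's body presses on something with over 40 N, if the wrist force passes 120 N, or if a joint passes its speed limit or range.

## Working session

There is one attempt and no reset: what is moved stays moved. The work goes in short steps, Python scripts to look and compute and a shell command to move; the robot and the scene stay as the last step left them, time stands still between calls to the robot, and variables do not carry over. Pictures are saved under pics/ and viewed, and the job is handed in when it is done.

```bash
ls; mkdir -p pics; python3 - <<'E'
from station import *
import cv2,json
print(get_state(),grasp_offset)
for n in ("side","top","wrist"):
    s=snapshot(n); cv2.imwrite(f"pics/{n}0.png",s["frame"][:,:,::-1]); print(n,s["mtx"].tolist(),s["R"].tolist(),s["t"].tolist())
    for k in("key_rail","key_small","centrifuge","rotor_1","flask","bottle","tube_rack"): print(k,[(r["score"],r["point"]) for r in recognise(n,k)])
E
```

```text
pics
{'t': 0.0, 'joint_pos': array([-1.45647702e+00,  2.07448647e-01,  1.54298206e+00,  1.91331818e-05,
        1.39350675e+00, -1.50502540e-01]), 'joint_vel': array([ 0.0008491 ,  0.00082776, -0.00016486, -0.00214883,  0.00046621,
        0.00092151]), 'joint_efforts': array([-1.34720605e-03, -3.83039832e+01, -2.91599482e+01, -3.02296530e-04,
        1.03434143e-02, -1.03150619e-06]), 'tool_pos': array([ 0.15040343, -0.55418152,  0.23009618]), 'ee_rot': array([ 0.70093843,  0.09418281, -0.70089513,  0.0925253 ]), 'force': array([ 0.20527581,  0.20303209, -0.05663335]), 'torque': array([-0.02171219, -0.04866265,  0.03570723]), 'finger_gap': 0.08565185891821278} -0.0187
side [[458.7887586604279, 0.0, 284.9321716613761], [0.0, 458.7887586604279, 209.20689020512285], [0.0, 0.0, 1.0]] [[-0.9658112354736837, -0.25906205890687034, -0.009772771752678428], [-0.18239024725667982, 0.7057936687204714, -0.68453567832491], [0.18423478265095297, -0.6593497909524433, -0.728913848155271]] [0.5279492616253628, 0.1610924647876311, 1.3895544919145657]
key_rail [(0.78, [263.9, 295.6])]
key_small [(0.84,
[... 655 characters left out ...]
.6, 207.1])]
rotor_1 [(0.68, [468.1, 286.0]), (0.61, [302.7, 215.1])]
flask [(0.71, [104.8, 274.5])]
bottle [(0.89, [117.5, 192.0]), (0.69, [188.6, 246.6])]
tube_rack [(0.96, [224.9, 146.4]), (0.31, [349.8, 208.7]), (0.15, [470.4, 287.3])]
wrist [[356.7338142790717, 0.0, 277.31676246412945], [0.0, 356.7338142790717, 208.5283841321614], [0.0, 0.0, 1.0]] [[0.26115783491549466, -0.9652960629149264, 0.0003101341575486527], [-0.9250720417170244, -0.25018354648757407, 0.28574448498684707], [-0.275750435894034, -0.07491130747653768, -0.9583057931142899]] [-0.5738360535615565, -0.03718675936301966, 0.37953608056938454]
key_rail []
key_small []
centrifuge []
rotor_1 []
flask []
bottle []
tube_rack []
```

View pics/side0.png

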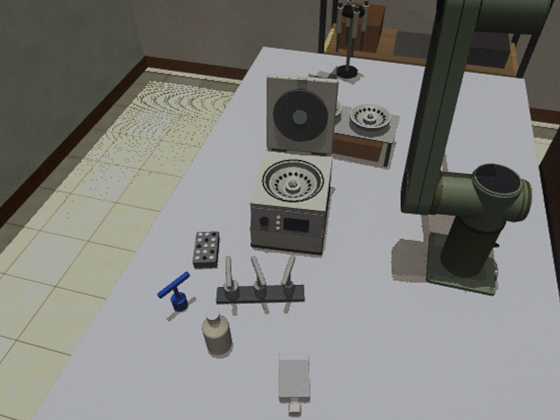

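View pics/top0.png

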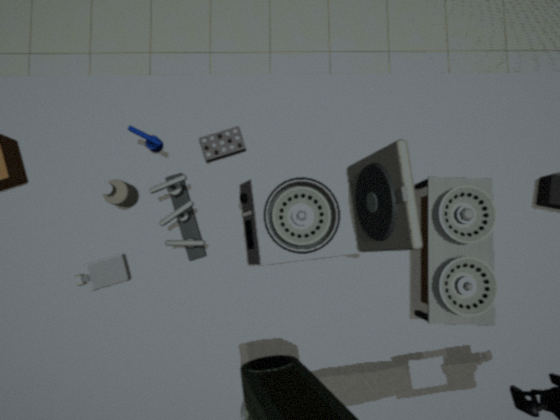

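View pics/wrist0.png

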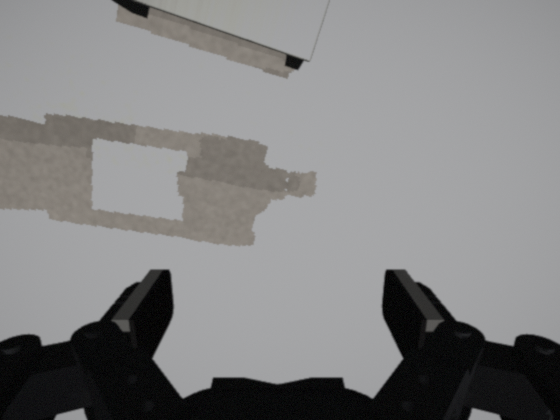

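```bash
python3 - <<'E'
import cv2,numpy as np
t=cv2.imread("pics/top0.png"); s=cv2.imread("pics/side0.png")
f=lambda im,x,y,w,h,k: cv2.resize(im[y:y+h,x:x+w],(w*k,h*k),interpolation=cv2.INTER_CUBIC)
a=f(t,140,160,80,110,5)
cv2.imwrite("pics/c1.png",a)
n=np.hstack([f(t,c-25,r-25,50,50,5) for c,r in((302,215),(466,214),(466,286))]); cv2.imwrite("pics/c2.png",n)
cv2.imwrite("pics/c3.png",f(s,205,245,110,65,7))
cv2.imwrite("pics/c4.png",f(s,250,90,150,110,5))
E
```

```text
(no output)
```

View pics/c1.png

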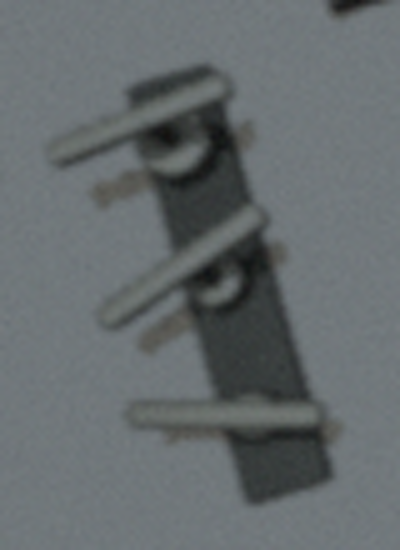

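View pics/c2.png

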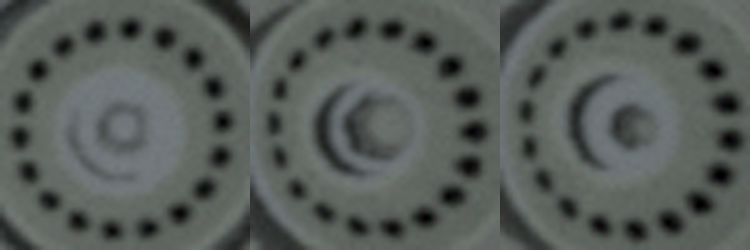

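View pics/c3.png

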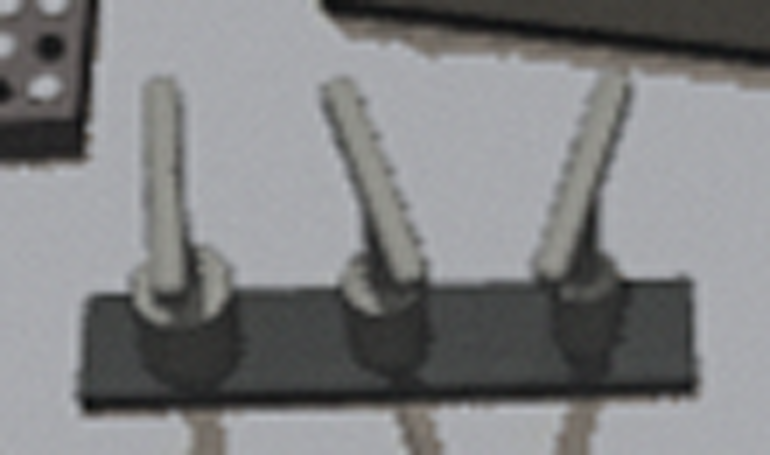

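View pics/c4.png

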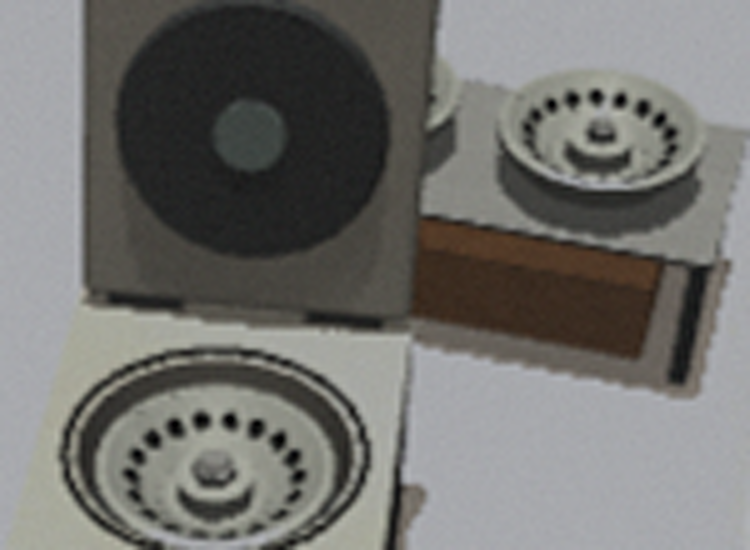

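```bash
cat > h.py <<'E'
import numpy as np,cv2
from scipy.spatial.transform import Rotation as Ro
from station import *
def ray(s,p):
    d=s["R"].T@np.linalg.solve(s["mtx"],[p[0],p[1],1.0]); return -s["R"].T@s["t"],d
def atz(s,p,z):
    c,d=ray(s,p); return c+d*(z-c[2])/d[2]
def proj(s,X):
    q=s["mtx"]@(s["R"]@np.asarray(X,float)+s["t"]); return q[:2]/q[2]
def tri(obs):
    A=np.zeros((3,3));b=np.zeros(3)
    for s,p in obs:
        c,d=ray(s,p);d/=np.linalg.norm(d);P=np.eye(3)-np.outer(d,d);A+=P;b+=P@c
    return np.linalg.solve(A,b)
def goal(tcp,yaw):
    """tool down; yaw = world angle of tool y (jaw) axis. prints delta in tool axes"""
    s=get_state();R=Ro.from_quat(s["ee_rot"])
    d=R.as_matrix().T@(np.array(tcp)-s["tool_pos"])
    x=np.array([0,0,-1.]);best=None
    for k in(0,np.pi):
        y=np.array([np.cos(yaw+k),np.sin(yaw+k),0]);T=np.stack([x,y,np.cross(x,y)],1)
        rv=(R.inv()*Ro.from_matrix(T)).as_rotvec()
        print("shift units",np.round(d/.025,3),"turn units",np.round(np.degrees(rv)/5,3),'j6',s["joint_pos"][5])
E
python3 - <<'E'
from h import *
t=snapshot("top");s=snapshot("side");print(get_state()["t"], get_state()["force"])
T=lambda x,y:(140+x/5,160+y/5); S=lambda x,y:(205+x/7,245+y/7)
R=Ro.from_quat(get_state()["ee_rot"]).as_matrix();print(R.round(3))
ends={'L':[T(52,155),T(228,85),S(160,82),S(168,285)],'M':[T(105,318),T(262,212),S(338,85),S(408,275)],'S':[T(130,413),T(325,413),S(618,75),S(548,275)]}
for k,e in ends.items():
    a,b=atz(t,e[0],.126),atz(t,e[1],.126)
    print(k,'top',a.round(4),b.round(4),np.linalg.norm(a-b).round(4),'mid',((a+b)/2).round(4),'yaw',np.degrees(np.arctan2(*(b-a)[1::-1])).round(1))
    a,b=atz(s,e[2],.126),atz(s,e[3],.126)
    print(k,'side',a.round(4),b.round(4),np.linalg.norm(a-b).round(4),'mid',((a+b)/2).round(4),'yaw',np.degrees(np.arctan2(*(b-a)[1::-1])).round(1))
for q in ((130,92),(212,65),(332,475),(252,503)): print('railcorner',atz(t,T(*q),.015).round(4))
for q in ((302,215),(303,215)): print('nut',atz(t,q,.155).round(4))
for k in("rotor_1","centrifuge","bottle","flask","tube_rack"):
  for cam,sn in(("top",t),("side",s)):
    r=recognise(cam,k); print(k,cam,[(x["score"],atz(sn,x["point"],.155 if k=="rotor_1" else .03).round(3)) for x in r])
E
```

```text
1.3 [ 0.01177163 -0.48101639  0.20196114]
[[-0.     0.262 -0.965]
 [-0.    -0.965 -0.262]
 [-1.     0.     0.   ]]
L top [0.6073 0.3259 0.126 ] [0.643  0.2358 0.126 ] 0.0969 mid [0.6252 0.2808 0.126 ] yaw -68.4
L side [0.6416 0.2439 0.126 ] [0.6066 0.332  0.126 ] 0.0948 mid [0.6241 0.288  0.126 ] yaw 111.7
M top [0.5228 0.2974 0.126 ] [0.5766 0.2177 0.126 ] 0.0961 mid [0.5497 0.2576 0.126 ] yaw -56.0
M side [0.5738 0.2278 0.126 ] [0.5217 0.3053 0.126 ] 0.0934 mid [0.5478 0.2665 0.126 ] yaw 123.9
S top [0.4742 0.284  0.126 ] [0.473  0.1848 0.126 ] 0.0992 mid [0.4736 0.2344 0.126 ] yaw -90.7
S side [0.4693 0.1955 0.126 ] [0.4714 0.2922 0.126 ] 0.0967 mid [0.4703 0.2438 0.126 ] yaw 88.7
railcorner [0.6591 0.3155 0.015 ]
railcorner [0.6743 0.2689 0.015 ]
railcorner [0.4396 0.1991 0.015 ]
railcorner [0.4246 0.2439 0.015 ]
nut [ 0.5386 -0.0622  0.155 ]
nut [ 0.5385 -0.0647  0.155 ]
rotor_1 top [(0.77, array([ 0.536, -0.474,  0.155])), (0.67, array([0.514, 0.225, 0.155])), (0.62, array([ 0.36 , -0.47 ,  0.155])), (0.55, array([ 0.534, -0.067,  0.155]))]
rotor_1 side [(0.87, array([ 0.358, -0.466,  0.155])), (0.66, array([ 0.481, -0.484,  0.155])), (0.58, array([ 0.545, -0.051,  0.155]))]
centrifuge top [(0.89, array([ 0.566, -0.206,  0.03 ]))]
centrifuge side [(0.73, array([ 0.598, -0.311,  0.03 ])), (0.47, array([0.534, 0.283, 0.03 ]))]
bottle top [(0.79, array([0.623, 0.437, 0.03 ]))]
bottle side [(0.93, array([0.616, 0.425, 0.03 ])), (0.3, array([ 0.5  , -0.668,  0.03 ]))]
flask top [(0.75, array([0.385, 0.468, 0.03 ]))]
flask side [(0.7, array([0.395, 0.489, 0.03 ]))]
tube_rack top [(0.71, array([0.752, 0.147, 0.03 ])), (0.43, array([0.392, 0.475, 0.03 ]))]
tube_rack side [(0.94, array([0.759, 0.17 , 0.03 ]))]
```

```bash
python3 -m creep '[{"dy":-1,"dx":-0.3,"jaw":120},{"dy":-1,"dx":-0.3,"jaw":120},{"dy":-1,"dx":-0.3,"jaw":120},{"dy":-1,"dx":-0.3,"jaw":120},{"dy":-1,"dx":-0.3,"jaw":120},{"dy":-1,"dx":-0.3,"jaw":120},{"dy":-1,"dx":-0.3,"jaw":120},{"dy":-1,"dx":-0.3,"jaw":120},{"dz":-1,"ax":-0.78,"jaw":120},{"dz":-1,"ax":-0.78,"jaw":120},{"dz":-1,"ax":-0.78,"jaw":120},{"dz":-1,"ax":-0.78,"jaw":120}]' 40
```

```text
validation failed for argument at $[0]...
```

```bash
python3 -m creep '[{"dx":-0.3,"dy":-1,"dz":0,"ax":0,"ay":0,"az":0,"jaw":120}]' 40
```

```text
t: 1.88
tool_pos: [0.1441, -0.5324, 0.2369]
ee_rot: [0.701, 0.094, -0.701, 0.093]
force: [0.8, 1.6, 0.7]
finger_gap: 0.0756
```

```bash
python3 -m creep '[{"dx":-0.3,"dy":-1,"dz":0,"ax":0,"ay":0,"az":0,"jaw":120},{"dx":-0.3,"dy":-1,"dz":0,"ax":0,"ay":0,"az":0,"jaw":120},{"dx":-0.3,"dy":-1,"dz":0,"ax":0,"ay":0,"az":0,"jaw":120},{"dx":-0.3,"dy":-1,"dz":0,"ax":0,"ay":0,"az":0,"jaw":120},{"dx":-0.3,"dy":-1,"dz":0,"ax":0,"ay":0,"az":0,"jaw":120},{"dx":-0.3,"dy":-1,"dz":0,"ax":0,"ay":0,"az":0,"jaw":120},{"dx":-0.3,"dy":-1,"dz":0,"ax":0,"ay":0,"az":0,"jaw":120},{"dx":0,"dy":0,"dz":-1,"ax":-0.78,"ay":0,"az":0,"jaw":120},{"dx":0,"dy":0,"dz":-1,"ax":-0.78,"ay":0,"az":0,"jaw":120},{"dx":0,"dy":0,"dz":-1,"ax":-0.78,"ay":0,"az":0,"jaw":120},{"dx":0,"dy":0,"dz":-1,"ax":-0.78,"ay":0,"az":0,"jaw":120},{"dx":0,"dy":0,"dz":-1,"ax":-0.78,"ay":0,"az":0,"jaw":120}]'
```

```text
t: 2.88
tool_pos: [0.2136, -0.3129, 0.2916]
ee_rot: [0.675, 0.211, -0.675, 0.212]
force: [-0.6, -0.1, -0.2]
finger_gap: 0.0452
```

```bash
python3 -m creep '[{"dx":0,"dy":0,"dz":-1,"ax":-0.78,"ay":0,"az":0,"jaw":120},{"dx":0,"dy":0,"dz":-1,"ax":-0.78,"ay":0,"az":0,"jaw":120},{"dx":0,"dy":0,"dz":-1,"ax":-0.78,"ay":0,"az":0,"jaw":120},{"dx":0,"dy":0,"dz":-1,"ax":-0.78,"ay":0,"az":0,"jaw":120},{"dx":0,"dy":0,"dz":-1,"ax":-0.78,"ay":0,"az":0,"jaw":120},{"dx":0,"dy":0,"dz":-1,"ax":-0.78,"ay":0,"az":0,"jaw":120},{"dx":0,"dy":0,"dz":-1,"ax":-0.78,"ay":0,"az":0,"jaw":120},{"dx":0,"dy":0,"dz":-1,"ax":-0.78,"ay":0,"az":0,"jaw":120},{"dx":0,"dy":0,"dz":-1,"ax":-0.78,"ay":0,"az":0,"jaw":120},{"dx":0,"dy":0,"dz":-1,"ax":-0.78,"ay":0,"az":0,"jaw":120},{"dx":0,"dy":0,"dz":-1,"ax":-0.78,"ay":0,"az":0,"jaw":120},{"dx":0,"dy":0,"dz":-1,"ax":-0.78,"ay":0,"az":0,"jaw":120}]'; python3 - <<'E'
from h import *
s=snapshot("wrist");cv2.imwrite("pics/w1.png",s["frame"][:,:,::-1])
print((-s["R"].T@s["t"]).round(3))
goal([.5497,.2576,.25],np.radians(34))
E
```

```text
t: 3.88
tool_pos: [0.3757, -0.07, 0.2915]
ee_rot: [0.535, 0.462, -0.535, 0.463]
force: [0.5, -0.7, 0.6]
finger_gap: 0.045
[0.386 0.003 0.435]
shift units [  1.72    5.075 -13.787] turn units [-8.4   -0.043 -0.027] j6 -0.26628825582065546
shift units [  1.72    5.075 -13.787] turn units [27.6   -0.034  0.054] j6 -0.26628825582065546
```

View pics/w1.png

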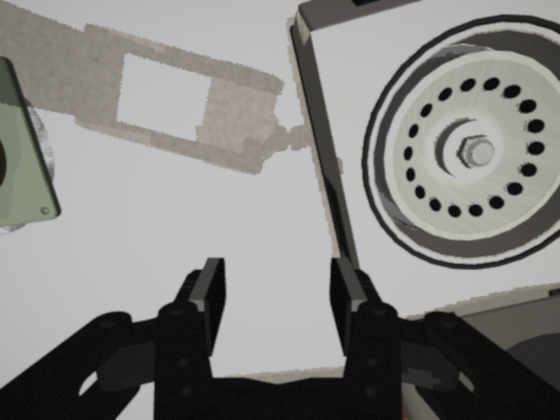

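```bash
cat > nut.py <<'E'
from h import *
import sys
def draw(s,c,yaw,af,k,x0,y0,im,zh=.145):
    r=af/2/np.cos(np.pi/6)
    for z,rr,col in((zh,r,(0,0,255)),(zh+.007,r,(0,255,0))):
        P=[proj(s,[c[0]+rr*np.cos(yaw+np.pi/6+i*np.pi/3),c[1]+rr*np.sin(yaw+np.pi/6+i*np.pi/3),z]) for i in range(6)]
        P=((np.array(P)-[x0,y0]+.5)*k-.5)
        cv2.polylines(im,[np.round(P).astype(int)],True,col,1)
E
python3 - <<'E'
from nut import *
import pickle
s=snapshot("wrist");pickle.dump(s,open("w1.pkl","wb"))
x0,y0,w,h,k=445,115,70,70,8
c=cv2.resize(s["frame"][y0:y0+h,x0:x0+w,::-1],(w*k,h*k),interpolation=cv2.INTER_CUBIC)
c=cv2.convertScaleAbs(c,alpha=1.2)
cv2.imwrite("pics/n1.png",c)
print(atz(s,(482,151),.159), atz(s,(470,151),.145),get_state()["t"])
E
```

```text
[ 0.53686343 -0.05031136  0.159     ] [ 0.53492767 -0.05182841  0.145     ] 3.9833
```

View pics/n1.png

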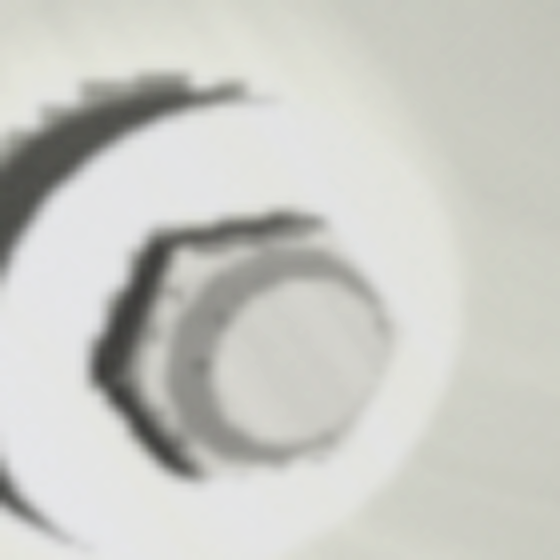

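```bash
python3 - <<'E'
from nut import *
import pickle
s=pickle.load(open("w1.pkl","rb"));x0,y0,k=445,115,8
P=[atz(s,(x0+(u+.5)/k-.5,y0+(v+.5)/k-.5),.145)[:2] for u,v in((325,218),(155,238),(93,370),(195,478))]
for a,b in zip(P,P[1:]): print(a.round(4),np.linalg.norm(b-a).round(4),'normal yaw mod60',(np.degrees(np.arctan2(*(b-a)[::-1]))%60+30)%60)
T=[atz(s,(x0+(u+.5)/k-.5,y0+(v+.5)/k-.5),.159)[:2] for u,v in((300,360),)];print('taper top',T)
from scipy.optimize import least_squares
def f(q):
    return np.concatenate([np.array(q[:2])+q[2]/2/np.cos(np.pi/6)*np.array([np.cos(q[3]+i*np.pi/3),np.sin(q[3]+i*np.pi/3)])-P[j] for j,i in zip(range(4),(0,1,2,3))])
b=min((least_squares(lambda q:f(q) if sg>0 else f(q),[P[0][0],P[0][1],.024,a]) for a in np.arange(0,6.3,.5) for sg in(1,)),key=lambda r:r.cost)
b2=None
print(b.x,b.cost,np.degrees(b.x[3]+np.pi/6)%60)
c=cv2.imread("pics/n1.png")
draw(s,b.x[:2],b.x[3]+np.pi/6,.024,k,x0,y0,c);cv2.imwrite("pics/n2.png",c)
E
```

```text
[ 0.5469 -0.0461] 0.0169 normal yaw mod60 28.71899044210096
[ 0.53   -0.0457] 0.014 normal yaw mod60 33.855080031434454
[ 0.5239 -0.0583] 0.0165 normal yaw mod60 39.26470240890741
taper top [array([ 0.53704754, -0.05701016])]
[ 0.53951248 -0.05815266  0.0256357   1.10906131] 3.5763968082907043e-06 33.54453233134028
```

View pics/n2.png

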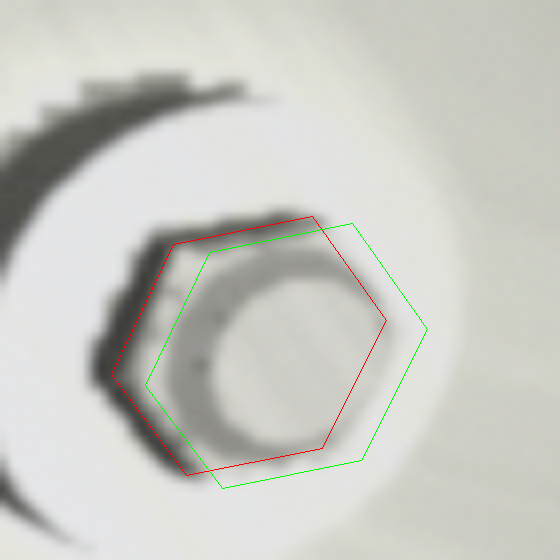

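```bash
python3 - <<'E'
from nut import *
import pickle
s=pickle.load(open("w1.pkl","rb"))
d=np.array([.537,-.058])-atz(s,(277,170),.15)[:2];print(d)
st=get_state();print(st["t"]);goal(st["tool_pos"]+[d[0],d[1],-.03],np.radians(-8.4*5*-1+0))
t=cv2.imread("pics/top0.png")
f=lambda im,x,y,w,h,k: cv2.resize(im[y:y+h,x:x+w],(w*k,h*k),interpolation=cv2.INTER_CUBIC)
n=np.hstack([f(t,c-12,r-12,24,24,11) for c,r in((302,215),(466,214),(466,286))]);cl=cv2.createCLAHE(3,(2,2))
cv2.imwrite("pics/c5.png",np.vstack([n,cv2.merge([cl.apply(cv2.cvtColor(n,6))]*3)]))
E
```

```text
[ 0.1587713  -0.01352717]
3.9833
shift units [ 1.203  6.363 -0.368] turn units [-1.0038e+01 -1.1000e-02 -1.0000e-02] j6 -0.26608977052217186
shift units [ 1.203  6.363 -0.368] turn units [ 2.5962e+01 -1.3000e-02  1.3000e-02] j6 -0.26608977052217186
```

View pics/c5.png

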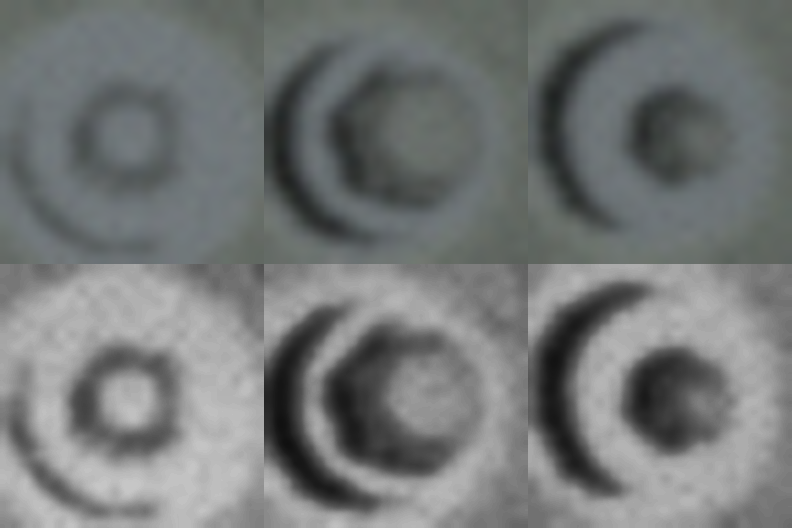

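```bash
python3 -m creep '[{"dx":0.2,"dy":0.9,"dz":0,"ax":0,"ay":0,"az":0,"jaw":120},{"dx":0.2,"dy":0.9,"dz":0,"ax":0,"ay":0,"az":0,"jaw":120},{"dx":0.2,"dy":0.9,"dz":0,"ax":0,"ay":0,"az":0,"jaw":120},{"dx":0.2,"dy":0.9,"dz":0,"ax":0,"ay":0,"az":0,"jaw":120},{"dx":0.2,"dy":0.9,"dz":0,"ax":0,"ay":0,"az":0,"jaw":120},{"dx":0.2,"dy":0.9,"dz":0,"ax":0,"ay":0,"az":0,"jaw":120},{"dx":0,"dy":0.9,"dz":-0.3,"ax":0,"ay":0,"az":0,"jaw":120},{"dx":0,"dy":0,"dz":0,"ax":0,"ay":0,"az":0,"jaw":120}]'; python3 - <<'E'
from nut import *
import pickle
s=snapshot("wrist");pickle.dump(s,open("w2.pkl","wb"));cv2.imwrite("pics/w2.png",s["frame"][:,:,::-1])
print(proj(s,[.537,-.058,.155]),proj(s,[.537,-.058,.145]))
E
```

```text
t: 4.65
tool_pos: [0.535, -0.0879, 0.2604]
ee_rot: [0.536, 0.461, -0.536, 0.461]
force: [0.0, -0.6, 1.0]
finger_gap: 0.0452
[274.72278808 167.26130038] [274.80408508 164.86667847]
```

View pics/w2.png

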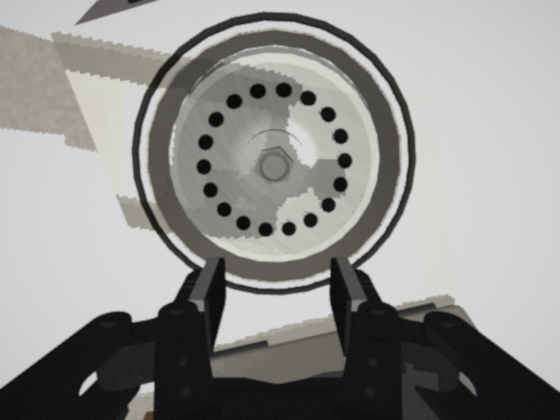

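```bash
python3 - <<'E'
from nut import *
import pickle
s=pickle.load(open("w2.pkl","rb"));x0,y0,w,h,k=248,138,52,52,10
c=cv2.resize(s["frame"][y0:y0+h,x0:x0+w,::-1],(w*k,h*k),interpolation=cv2.INTER_CUBIC)
g=cv2.cvtColor(c,6);g=cv2.normalize(np.clip(g.astype(float),*np.percentile(g,(1,97))),None,0,255,32).astype(np.uint8)
cv2.imwrite("pics/n3.png",g)
print(atz(s,(274.0,165.5),.159))
E
```

```text
[ 0.53682321 -0.05601872  0.159     ]
```

View pics/n3.png

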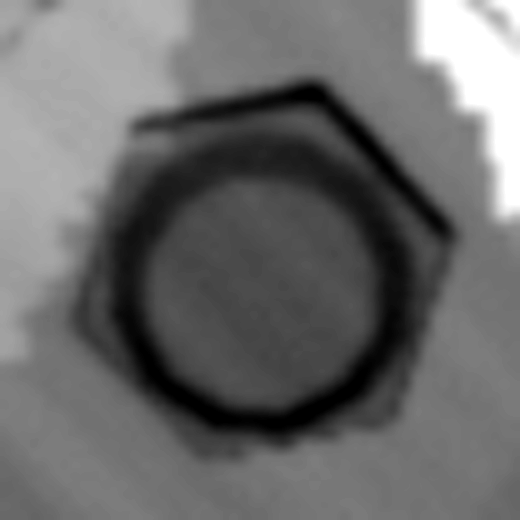

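```bash
python3 - <<'E'
from nut import *
from scipy.optimize import least_squares
import pickle
s=pickle.load(open("w2.pkl","rb"));x0,y0,k=248,138,10
U=[(135,127),(320,87),(452,237),(398,420),(205,455),(78,325)]
for z in(.145,.150,.152):
    P=np.array([atz(s,(x0+(u+.5)/k-.5,y0+(v+.5)/k-.5),z)[:2] for u,v in U])
    m=P.mean(0); a=np.degrees(np.arctan2(*(P-m).T[::-1]));print(z,m.round(4),'AF',(np.linalg.norm(P-m,axis=1)*2*np.cos(np.pi/6)).round(4),'flat yaw', ((a+30)%60).round(1),((a+30)%60).mean())
P=np.array([atz(s,(x0+(u+.5)/k-.5,y0+(v+.5)/k-.5),.159)[:2] for u,v in((262,297),)]);print('top circ',P)
# rim circle of chamber (z=.165)
print('rim', [atz(s,p,.165)[:2].round(4) for p in((133,152),(414,152),(272,13),(275,293))])
c=cv2.cvtColor(cv2.imread("pics/n3.png",0),8)
g=((np.array([np.degrees(0)]),));draw(s,[.5368,-.056],np.radians(45),.024,k,x0,y0,c);cv2.imwrite("pics/n4.png",c)
E
```

```text
0.145 [ 0.5364 -0.0582] AF [0.0248 0.0248 0.0242 0.0251 0.0243 0.0245] flat yaw [32.  35.1 33.4 34.  32.9 36. ] 33.89740925203015
0.15 [ 0.5366 -0.0573] AF [0.0243 0.0243 0.0237 0.0246 0.0238 0.024 ] flat yaw [32.  35.1 33.4 34.  32.9 36. ] 33.89740925203007
0.152 [ 0.5366 -0.057 ] AF [0.0241 0.0241 0.0235 0.0244 0.0236 0.0238] flat yaw [32.  35.1 33.4 34.  32.9 36. ] 33.89740925203007
top circ [[ 0.53646644 -0.05719784]]
rim [array([ 0.4455, -0.032 ]), array([ 0.6307, -0.06  ]), array([0.5499, 0.0363]), array([ 0.5231, -0.1504])]
```

View pics/n4.png

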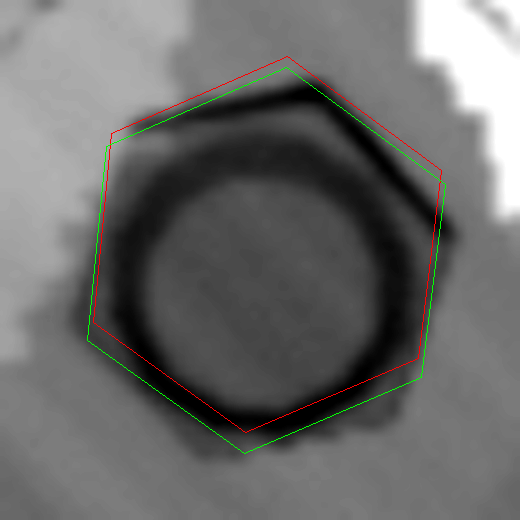

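```bash
cat >> h.py <<'E'
def plan(tcp,yaw_turn,n):
    """rows: world straight line + yaw_turn deg (world +) spread over n rows"""
    s=get_state();R=Ro.from_quat(s["ee_rot"]).as_matrix();d=(np.array(tcp)-s["tool_pos"])/n/.025
    for i in range(n):
        Ri=Ro.from_euler('z',yaw_turn*i/n,degrees=True).as_matrix()@R
        print(i,(Ri.T@d).round(2),'ax',round(-yaw_turn/n/5,3))
def yaw():
    R=Ro.from_quat(get_state()["ee_rot"]).as_matrix();print('tool x',R[:,0].round(4),'jaw yaw',np.degrees(np.arctan2(R[1,1],R[0,1])))
E
python3 - <<'E'
from h import *
yaw();print(get_state()["t"],get_state()["tool_pos"]);plan([.572,.225,.25],42,13)
E
```

```text
tool x [-9.e-04 -0.e+00 -1.e+00] jaw yaw -8.562218175808859
4.7 [ 0.53324569 -0.0878915   0.26060258]
0 [ 0.03 -0.03 -0.97] ax -0.646
1 [ 0.03  0.03 -0.97] ax -0.646
2 [ 0.03  0.08 -0.97] ax -0.646
3 [ 0.03  0.14 -0.96] ax -0.646
4 [ 0.03  0.19 -0.95] ax -0.646
5 [ 0.03  0.25 -0.94] ax -0.646
6 [ 0.03  0.3  -0.92] ax -0.646
7 [ 0.03  0.35 -0.9 ] ax -0.646
8 [ 0.03  0.4  -0.88] ax -0.646
9 [ 0.03  0.45 -0.86] ax -0.646
10 [ 0.03  0.5  -0.83] ax -0.646
11 [ 0.03  0.54 -0.8 ] ax -0.646
12 [ 0.03  0.59 -0.77] ax -0.646
```

```bash
python3 -m creep '[{"dx":0.03,"dy":-0.03,"dz":-0.97,"ax":-0.65,"ay":0,"az":0,"jaw":120},{"dx":0.03,"dy":0.03,"dz":-0.97,"ax":-0.65,"ay":0,"az":0,"jaw":120},{"dx":0.03,"dy":0.08,"dz":-0.97,"ax":-0.65,"ay":0,"az":0,"jaw":120},{"dx":0.03,"dy":0.14,"dz":-0.96,"ax":-0.65,"ay":0,"az":0,"jaw":120},{"dx":0.03,"dy":0.19,"dz":-0.95,"ax":-0.65,"ay":0,"az":0,"jaw":120},{"dx":0.03,"dy":0.25,"dz":-0.94,"ax":-0.65,"ay":0,"az":0,"jaw":120},{"dx":0.03,"dy":0.3,"dz":-0.92,"ax":-0.65,"ay":0,"az":0,"jaw":120},{"dx":0.03,"dy":0.35,"dz":-0.9,"ax":-0.65,"ay":0,"az":0,"jaw":120},{"dx":0.03,"dy":0.4,"dz":-0.88,"ax":-0.65,"ay":0,"az":0,"jaw":120},{"dx":0.03,"dy":0.45,"dz":-0.86,"ax":-0.65,"ay":0,"az":0,"jaw":120},{"dx":0.03,"dy":0.5,"dz":-0.83,"ax":-0.65,"ay":0,"az":0,"jaw":120},{"dx":0.03,"dy":0.54,"dz":-0.8,"ax":-0.65,"ay":0,"az":0,"jaw":120}]';python3 -m creep '[{"dx":0.03,"dy":0.6,"dz":-0.77,"ax":-0.65,"ay":0,"az":0,"jaw":120},{"dx":0,"dy":0,"dz":0,"ax":0,"ay":0,"az":0,"jaw":120}]'; python3 - <<'E'
from nut import *
import pickle
s=snapshot("wrist");pickle.dump(s,open("w3.pkl","wb"));cv2.imwrite("pics/w3.png",s["frame"][:,:,::-1])
yaw()
for p in ((.5228,.2974,.126),(.5766,.2177,.126)): print(proj(s,p))
E
```

```text
t: 5.7
tool_pos: [0.567, 0.2016, 0.2527]
ee_rot: [0.35, 0.614, -0.351, 0.614]
force: [0.6, 0.6, -0.1]
finger_gap: 0.0455
t: 5.87
tool_pos: [0.57, 0.2287, 0.2517]
ee_rot: [0.333, 0.625, -0.331, 0.624]
force: [-0.2, -0.7, -0.4]
finger_gap: 0.045
tool x [-3.e-04 -3.e-04 -1.e+00] jaw yaw 33.83276469672586
[275.82928648  88.64685716]
[276.1250232  216.67963478]
```

View pics/w3.png

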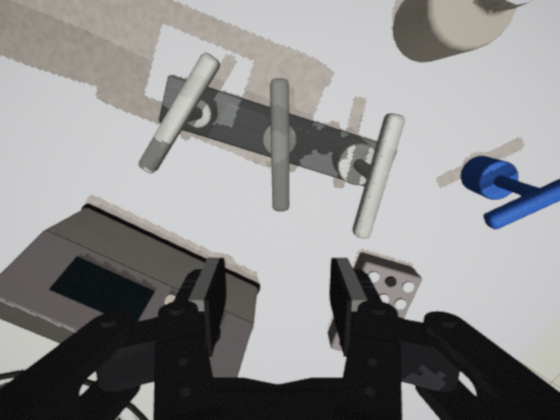

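```bash
python3 - <<'E'
from nut import *
import pickle
s=pickle.load(open("w3.pkl","rb"));x0,y0,w,h,k=240,65,80,160,4
c=cv2.resize(s["frame"][y0:y0+h,x0:x0+w,::-1],(w*k,h*k),interpolation=cv2.INTER_CUBIC)
cv2.imwrite("pics/k3.png",cv2.convertScaleAbs(c,alpha=1.3)[:600])
E
```

```text
(no output)
```

View pics/k3.png

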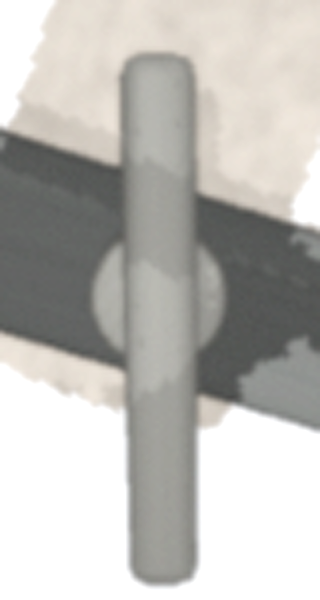

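```bash
python3 - <<'E'
from nut import *
import pickle
s=pickle.load(open("w3.pkl","rb"));x0,y0,k=240,65,4
p=lambda u,v,z: atz(s,(x0+(u+.5)/k-.5,y0+(v+.5)/k-.5),z)
a,b=p(157,54,.126),p(163.5,584,.126);m=(a+b)/2
print(a,b,np.linalg.norm(a-b),m,np.degrees(np.arctan2(*(b-a)[1::-1])))
print('socket',p(158.5,298,.055), np.linalg.norm(p(91,298,.055)-p(226,298,.055)))
print(get_state()["t"]);yaw()
yw=np.arctan2(*(b-a)[1::-1])+np.pi/2
goal([m[0],m[1],.1],yw)
E
```

```text
[0.52064528 0.30448492 0.126     ] [0.57666604 0.22378237 0.126     ] 0.09824065871220229 [0.54865566 0.26413364 0.126     ] -55.23303281709722
socket [0.54896934 0.26382203 0.055     ] 0.031718042997576266
5.9167
tool x [-3.e-04 -3.e-04 -1.e+00] jaw yaw 33.83276469672586
shift units [ 6.063  0.128 -1.721] turn units [-0.187  0.001  0.005] j6 -0.35284673094322866
shift units [ 6.063  0.128 -1.721] turn units [ 3.5813e+01  7.0000e-03 -2.0000e-03] j6 -0.35284673094322866
```

```bash
python3 -m creep '[{"dx":0.2,"dy":0.06,"dz":-0.86,"ax":-0.19,"ay":0,"az":0,"jaw":120},{"dx":0.5,"dy":0.07,"dz":-0.86,"ax":0,"ay":0,"az":0,"jaw":120},{"dx":0.9,"dy":0,"dz":0,"ax":0,"ay":0,"az":0,"jaw":120},{"dx":0.9,"dy":0,"dz":0,"ax":0,"ay":0,"az":0,"jaw":120},{"dx":0.9,"dy":0,"dz":0,"ax":0,"ay":0,"az":0,"jaw":120},{"dx":0.9,"dy":0,"dz":0,"ax":0,"ay":0,"az":0,"jaw":120},{"dx":0.9,"dy":0,"dz":0,"ax":0,"ay":0,"az":0,"jaw":120},{"dx":0.8,"dy":0,"dz":0,"ax":0,"ay":0,"az":0,"jaw":120},{"dx":0,"dy":0,"dz":0,"ax":0,"ay":0,"az":0,"jaw":120}]'; python3 - <<'E'
from nut import *
import pickle
s=snapshot("wrist");pickle.dump(s,open("w4.pkl","wb"));cv2.imwrite("pics/w4.png",s["frame"][:,:,::-1])
yaw();goal([.5487,.2641,.1],np.radians(34.8))
E
```

```text
t: 6.67
tool_pos: [0.5453, 0.2601, 0.0968]
ee_rot: [0.326, 0.628, -0.332, 0.624]
force: [-1.4, 0.0, -0.9]
finger_gap: 0.0454
tool x [-0.006  -0.0025 -1.    ] jaw yaw 34.555190091930015
shift units [-0.035  0.137 -0.066] turn units [-0.049 -0.015  0.073] j6 -0.30025066464759786
shift units [-0.035  0.137 -0.066] turn units [3.5951e+01 1.1500e-01 2.4000e-02] j6 -0.30025066464759786
```

View pics/w4.png

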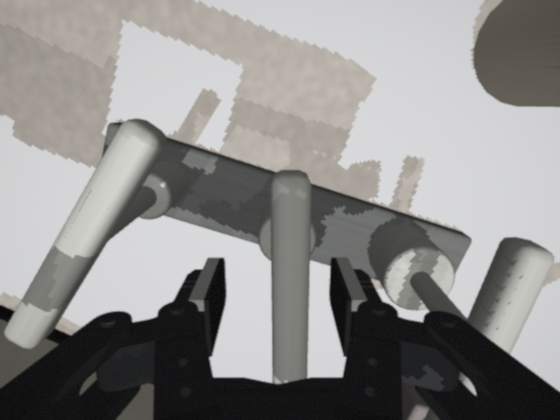

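```bash
python3 -m creep '[{"dx":0,"dy":0.13,"dz":-0.06,"ax":-0.05,"ay":0,"az":0.07,"jaw":120},{"dx":0,"dy":0,"dz":0,"ax":0,"ay":0,"az":0,"jaw":200},{"dx":0,"dy":0,"dz":0,"ax":0,"ay":0,"az":0,"jaw":255},{"dx":0,"dy":0,"dz":0,"ax":0,"ay":0,"az":0,"jaw":255},{"dx":0,"dy":0,"dz":0,"ax":0,"ay":0,"az":0,"jaw":255},{"dx":0,"dy":0,"dz":0,"ax":0,"ay":0,"az":0,"jaw":255}]' 80; python3 - <<'E'
from nut import *
s=snapshot("wrist");cv2.imwrite("pics/w5.png",s["frame"][:,:,::-1])
yaw();print(get_state())
E
```

```text
t: 7.22
tool_pos: [0.5521, 0.2665, 0.1036]
ee_rot: [0.329, 0.625, -0.324, 0.629]
force: [-1.7, -1.1, 6.7]
finger_gap: 0.0122
tool x [ 0.0079  0.004  -1.    ] jaw yaw 34.93405879302829
{'t': 7.2667, 'joint_pos': array([ 3.07895285e-01,  4.07510875e-01,  1.56238367e+00,  1.54932602e-03,
        1.16296794e+00, -3.02421924e-01]), 'joint_vel': array([ 0.00110062,  0.00078978,  0.00131609,  0.00080894,  0.00071596,
       -0.0003228 ]), 'joint_efforts': array([ 2.53264820e-01, -4.01617527e+01, -2.43931621e+01,  2.16280958e-01,
       -5.84881771e-01, -1.51383054e-03]), 'tool_pos': array([0.55206025, 0.26648512, 0.10360928]), 'ee_rot': array([ 0.3294087 ,  0.62519702, -0.3243212 ,  0.62883571]), 'force': array([-2.22090319, -0.91756217,  7.20879384]), 'torque': array([-0.18002158,  0.26541736, -0.02753269]), 'finger_gap': 0.012381378042377334}
```

View pics/w5.png

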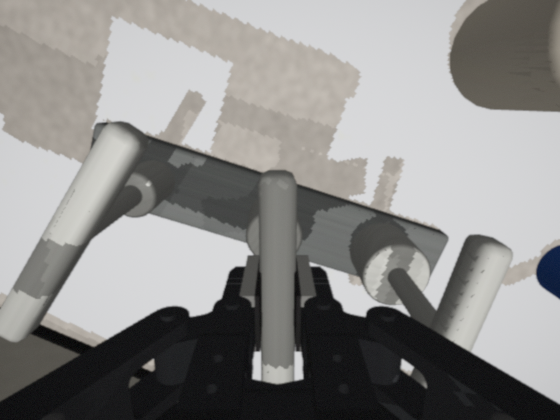

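```bash
python3 -m creep '[{"dx":-0.3,"dy":0,"dz":0,"ax":0,"ay":0,"az":0,"jaw":255},{"dx":-0.5,"dy":0,"dz":0,"ax":0,"ay":0,"az":0,"jaw":255},{"dx":-1,"dy":0,"dz":0,"ax":0,"ay":0,"az":0,"jaw":255},{"dx":-1,"dy":0,"dz":0,"ax":0,"ay":0,"az":0,"jaw":255},{"dx":-1,"dy":0,"dz":0,"ax":0,"ay":0,"az":0,"jaw":255},{"dx":-1,"dy":0,"dz":0,"ax":0,"ay":0,"az":0,"jaw":255},{"dx":-1,"dy":0,"dz":0,"ax":0,"ay":0,"az":0,"jaw":255},{"dx":-1,"dy":0,"dz":0,"ax":0,"ay":0,"az":0,"jaw":255},{"dx":-0.5,"dy":0,"dz":0,"ax":0,"ay":0,"az":0,"jaw":255}]'; python3 - <<'E'
from nut import *
s=snapshot("side");cv2.imwrite("pics/s6.png",s["frame"][150:340,150:400,::-1].repeat(2,0).repeat(2,1))
yaw();print(get_state());plan([.5367,-.057,.285],-31,14)
E
```

```text
t: 8.02
tool_pos: [0.5512, 0.2662, 0.2886]
ee_rot: [0.33, 0.625, -0.323, 0.629]
force: [-0.3, 0.3, -3.2]
finger_gap: 0.0122
tool x [ 0.014   0.0065 -0.9999] jaw yaw 34.93655689277302
{'t': 8.0667, 'joint_pos': array([ 0.30752586,  0.23887885,  1.38086641,  0.00194024,  1.50650257,
       -0.30232119]), 'joint_vel': array([ 0.00075091,  0.02080282,  0.03426606,  0.00080699, -0.07090879,
        0.00011678]), 'joint_efforts': array([-2.09397962e-01, -3.49213278e+01, -2.56274664e+01,  5.45832590e-04,
        2.83113532e-01,  4.54764495e-04]), 'tool_pos': array([0.55215449, 0.26645024, 0.29038515]), 'ee_rot': array([ 0.33117865,  0.62366775, -0.32252033,  0.63034901]), 'force': array([ 1.0652578 , -0.56508451, -0.9606544 ]), 'torque': array([ 0.04946243, -0.05554282,  0.0439129 ]), 'finger_gap': 0.01224135337506691}
0 [ 0.01 -0.57  0.73] ax 0.443
1 [ 0.01 -0.54  0.75] ax 0.443
2 [ 0.01 -0.51  0.77] ax 0.443
3 [ 0.01 -0.48  0.79] ax 0.443
4 [ 0.01 -0.45  0.81] ax 0.443
5 [ 0.01 -0.41  0.83] ax 0.443
6 [ 0.01 -0.38  0.84] ax 0.443
7 [ 0.01 -0.35  0.86] ax 0.443
8 [ 0.01 -0.32  0.87] ax 0.443
9 [ 0.01 -0.28  0.88] ax 0.443
10 [ 0.01 -0.25  0.89] ax 0.443
11 [ 0.01 -0.21  0.9 ] ax 0.443
12 [ 0.02 -0.18  0.91] ax 0.443
13 [ 0.02 -0.14  0.91] ax 0.443
```

View pics/s6.png

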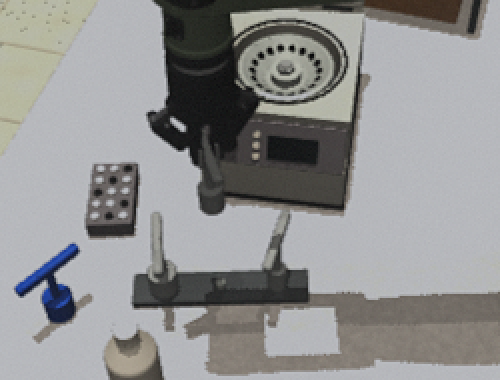

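```bash
python3 -m creep '[{"dx":0.01,"dy":-0.57,"dz":0.73,"ax":0.44,"ay":0,"az":0,"jaw":255},{"dx":0.01,"dy":-0.54,"dz":0.75,"ax":0.44,"ay":0,"az":0,"jaw":255},{"dx":0.01,"dy":-0.51,"dz":0.77,"ax":0.44,"ay":0,"az":0,"jaw":255},{"dx":0.01,"dy":-0.48,"dz":0.79,"ax":0.44,"ay":0,"az":0,"jaw":255},{"dx":0.01,"dy":-0.45,"dz":0.81,"ax":0.44,"ay":0,"az":0,"jaw":255},{"dx":0.01,"dy":-0.41,"dz":0.83,"ax":0.44,"ay":0,"az":0,"jaw":255},{"dx":0.01,"dy":-0.38,"dz":0.84,"ax":0.44,"ay":0,"az":0,"jaw":255},{"dx":0.01,"dy":-0.35,"dz":0.86,"ax":0.44,"ay":0,"az":0,"jaw":255},{"dx":0.01,"dy":-0.32,"dz":0.87,"ax":0.44,"ay":0,"az":0,"jaw":255},{"dx":0.01,"dy":-0.28,"dz":0.88,"ax":0.44,"ay":0,"az":0,"jaw":255},{"dx":0.01,"dy":-0.25,"dz":0.89,"ax":0.44,"ay":0,"az":0,"jaw":255},{"dx":0.01,"dy":-0.21,"dz":0.9,"ax":0.44,"ay":0,"az":0,"jaw":255}]'; python3 -m creep '[{"dx":0,"dy":-0.18,"dz":0.91,"ax":0.44,"ay":0,"az":0,"jaw":255},{"dx":0,"dy":-0.14,"dz":0.91,"ax":0.44,"ay":0,"az":0,"jaw":255},{"dx":0,"dy":0,"dz":0,"ax":0,"ay":0,"az":0,"jaw":255},{"dx":0,"dy":0,"dz":0,"ax":0,"ay":0,"az":0,"jaw":255}]'; python3 - <<'E'
from nut import *
import pickle
for n in("wrist","side"):
    s=snapshot(n);cv2.imwrite(f"pics/{n}7.png",s["frame"][:,:,::-1]);pickle.dump(s,open(n+"7.pkl","wb"))
yaw();st=get_state();print(st["tool_pos"],st["ee_rot"],st["force"],st["torque"]);goal([.5367,-.057,.285],np.radians(3.9))
E
```

```text
t: 9.07
tool_pos: [0.5356, -0.0125, 0.2783]
ee_rot: [0.464, 0.536, -0.46, 0.535]
force: [0.2, 0.5, -3.0]
finger_gap: 0.0126
t: 9.4
tool_pos: [0.5337, -0.0585, 0.2783]
ee_rot: [0.484, 0.518, -0.48, 0.517]
force: [0.7, -0.1, -3.6]
finger_gap: 0.013
tool x [ 0.0032  0.0047 -1.    ] jaw yaw 4.138965931098083
[ 0.53403475 -0.05713304  0.27877727] [ 0.48359997  0.51802244 -0.47962841  0.51743638] [ 0.68669768  0.08293966 -2.92241928] [-0.07053209 -0.07173463 -0.01410787]
shift units [-0.249  0.108  0.001] turn units [ 0.048 -0.051 -0.041] j6 -0.3437361467619817
shift units [-0.249  0.108  0.001] turn units [-35.952   0.064  -0.08 ] j6 -0.3437361467619817
```

View pics/wrist7.png

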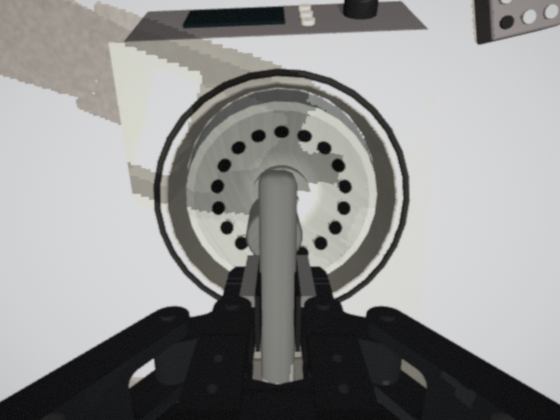

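View pics/side7.png

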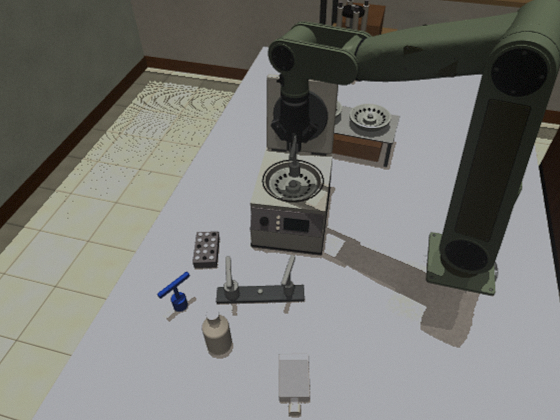

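```bash
python3 - <<'E'
from nut import *
import pickle
out=[]
for n,(x0,y0,w,h,k) in(("wrist",(225,150,110,120,5)),("side",(265,120,60,80,8))):
    s=pickle.load(open(n+"7.pkl","rb"))
    c=cv2.resize(s["frame"][y0:y0+h,x0:x0+w,::-1],(w*k,h*k),interpolation=cv2.INTER_CUBIC)
    c=cv2.convertScaleAbs(c,alpha=1.3)
    cv2.imwrite(f"pics/{n}7a.png",c.copy())
    R=Ro.from_quat([ .4836,.51802,-.47963,.51744]).as_matrix();R=np.stack([R[:,2],-R[:,1]*-1,-R[:,0]],1)
    tcp=np.array([.534,-.0571,.2788]);zx=-np.array([.0032,.0047,-1]);hx=np.array([np.cos(np.radians(-85.9)),np.sin(np.radians(-85.9)),0]);hy=np.cross(zx,hx)
    O=tcp+zx*(.019-.103)
    def L(pts,col):
        P=((np.array([proj(s,p) for p in pts])-[x0,y0]+.5)*k-.5);cv2.polylines(c,[np.round(P).astype(int)],True,col,1)
    th=np.linspace(0,2*np.pi,40)
    for z,col in((0,(0,0,255)),(.04,(0,255,0))): L([O+zx*z+.0165*(np.cos(t)*hx+np.sin(t)*hy) for t in th],col)
    for z in(.095,.111): L([O+zx*z+hx*a+hy*b for a,b in((.05,.007),(.05,-.007),(-.05,-.007),(-.05,.007))],(255,0,0))
    L([[.5367+.0139*np.cos(t),-.057+.0139*np.sin(t),.152] for t in np.radians(64+60*np.arange(6))],(0,255,255))
    cv2.imwrite(f"pics/{n}7b.png",c)
E
python3 -c "
import cv2,numpy as np
a=[cv2.imread(f'pics/wrist7{x}.png')[:,100:500] for x in 'ab'];cv2.imwrite('pics/wv.png',np.hstack(a))"
```

```text
(no output)
```

View pics/wv.png

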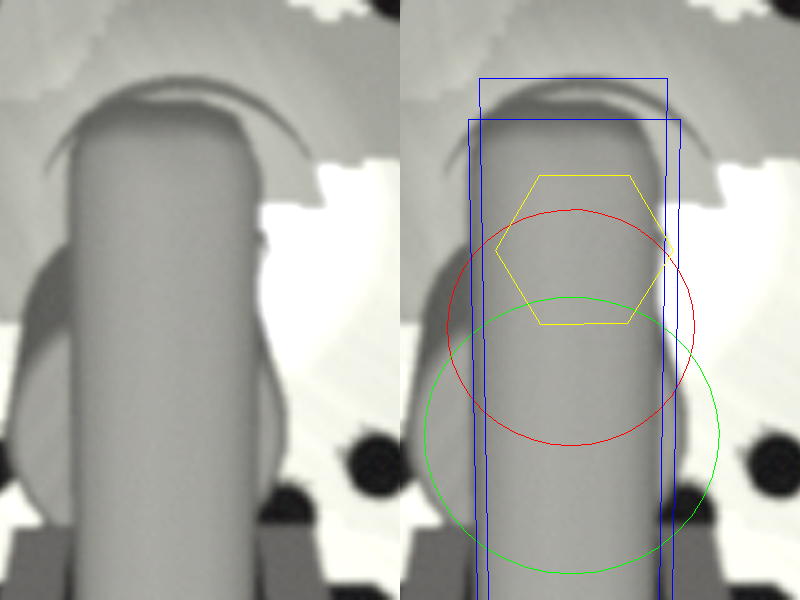

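View pics/side7b.png

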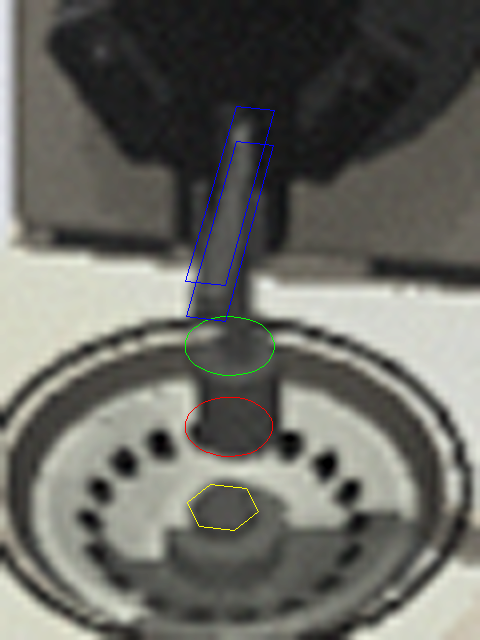

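```bash
python3 -m creep '[{"dx":0.2,"dy":0.12,"dz":0,"ax":0,"ay":-0.05,"az":0.35,"jaw":255},{"dx":0,"dy":0,"dz":0,"ax":0,"ay":0,"az":0,"jaw":255},{"dx":0,"dy":0,"dz":0,"ax":0,"ay":0,"az":0,"jaw":255}]'; cat > ov.py <<'E'
from nut import *
import sys
tag,tilt,off=sys.argv[1],float(sys.argv[2]),float(sys.argv[3])
st=get_state();tcp=st["tool_pos"];R=Ro.from_quat(st["ee_rot"]).as_matrix()
yaw();print(st["t"],tcp.round(4),st["force"].round(1),st["torque"].round(2),st["finger_gap"])
fr=[]
for n,(x0,y0,w,h,k) in(("wrist",(230,165,95,100,5)),("side",(265,125,55,75,7))):
    s=snapshot(n)
    c=cv2.resize(s["frame"][y0:y0+h,x0:x0+w,::-1],(w*k,h*k),interpolation=cv2.INTER_CUBIC)
    a=cv2.convertScaleAbs(c,alpha=1.3);c=a.copy()
    G=tcp-.019*R[:,0]
    Rt=R@Ro.from_rotvec([0,0,tilt]).as_matrix()
    zx=-Rt[:,0];hx=-Rt[:,2];hy=Rt[:,1]
    O=G-zx*.103+off*hx
    def L(pts,col):
        P=((np.array([proj(s,p) for p in pts])-[x0,y0]+.5)*k-.5);cv2.polylines(c,[np.round(P).astype(int)],True,col,1)
    th=np.linspace(0,2*np.pi,40)
    for z,col in((0,(0,0,255)),(.04,(0,255,0))): L([O+zx*z+.0165*(np.cos(t)*hx+np.sin(t)*hy) for t in th],col)
    for z in(.095,.111): L([O+zx*z+hx*a_+hy*b for a_,b in((.05,.007),(.05,-.007),(-.05,-.007),(-.05,.007))],(255,0,0))
    L([[.5367+.0139*np.cos(t),-.057+.0139*np.sin(t),.152] for t in np.radians(64+60*np.arange(6))],(0,255,255))
    if n=="wrist":
        cv2.imwrite(f"pics/{tag}_w.png",np.hstack([a[:,50:430],c[:,50:430]]))
    else: cv2.imwrite(f"pics/{tag}_s.png",np.hstack([a,c]))
    print(n,'O',O.round(4),'axis',zx.round(3))
E
python3 ov.py a8 -0.03 0
```

```text
t: 9.75
tool_pos: [0.5369, -0.0564, 0.2742]
ee_rot: [0.49, 0.51, -0.473, 0.526]
force: [0.1, 0.7, -3.4]
finger_gap: 0.0125
tool x [ 0.0337  0.0021 -0.9994] jaw yaw 4.2110802633816276
9.75 [ 0.5369 -0.0564  0.2742] [ 0.1  0.7 -3.4] [0.02 0.06 0.04] 0.01250274542573063
wrist O [ 0.5367 -0.0564  0.1902] axis [-0.004  0.     1.   ]
side O [ 0.5367 -0.0564  0.1902] axis [-0.004  0.     1.   ]
```

View pics/a8_w.png

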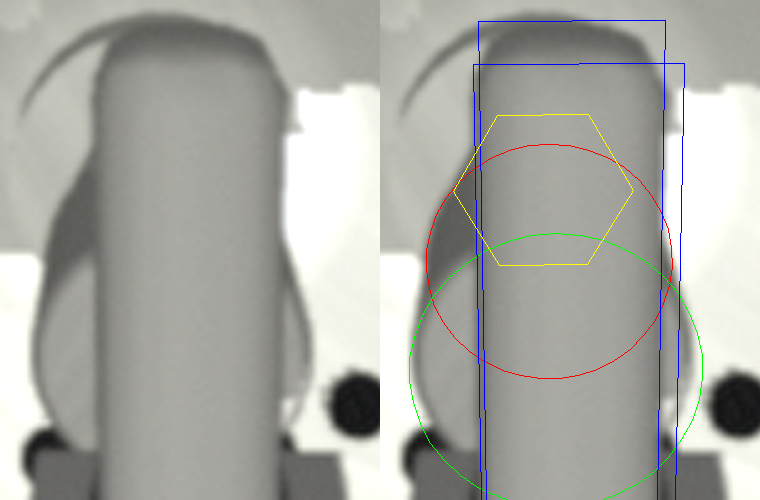

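View pics/a8_s.png

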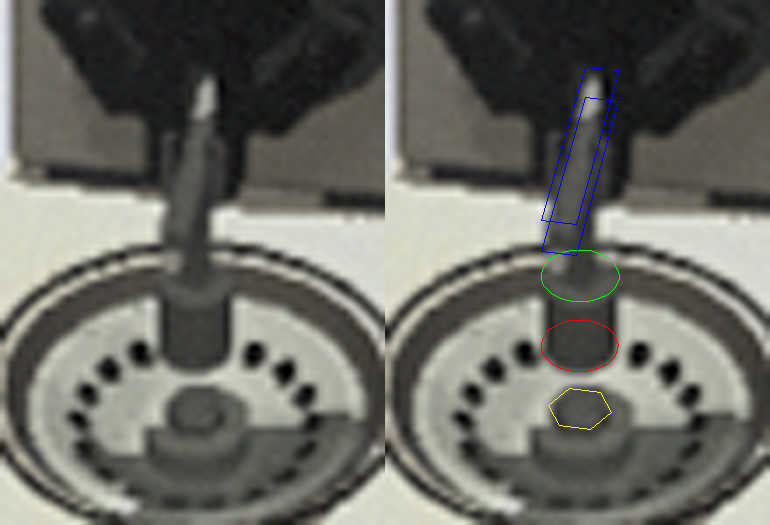

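```bash
python3 -m creep '[{"dx":0.4,"dy":-0.013,"dz":0.01,"ax":0,"ay":0,"az":0,"jaw":255},{"dx":0.4,"dy":-0.013,"dz":0.01,"ax":0,"ay":0,"az":0,"jaw":255},{"dx":0.3,"dy":-0.01,"dz":0,"ax":0,"ay":0,"az":0,"jaw":255},{"dx":0.15,"dy":-0.005,"dz":0,"ax":0,"ay":0,"az":0,"jaw":255},{"dx":0.1,"dy":-0.003,"dz":0,"ax":0,"ay":0,"az":0,"jaw":255},{"dx":0,"dy":0,"dz":0,"ax":0,"ay":0,"az":0,"jaw":255}]'; python3 ov.py a9 -0.03 0
```

```text
t: 10.35
tool_pos: [0.5371, -0.0577, 0.2398]
ee_rot: [0.49, 0.509, -0.473, 0.526]
force: [-0.6, 1.9, -3.8]
finger_gap: 0.0122
tool x [ 0.0336  0.0025 -0.9994] jaw yaw 4.111462301556965
10.35 [ 0.5371 -0.0577  0.2398] [-0.6  1.9 -3.8] [0.25 0.12 0.06] 0.012188040668380211
wrist O [ 0.5369 -0.0577  0.1558] axis [-0.004 -0.     1.   ]
side O [ 0.5369 -0.0577  0.1558] axis [-0.004 -0.     1.   ]
```

View pics/a9_s.png

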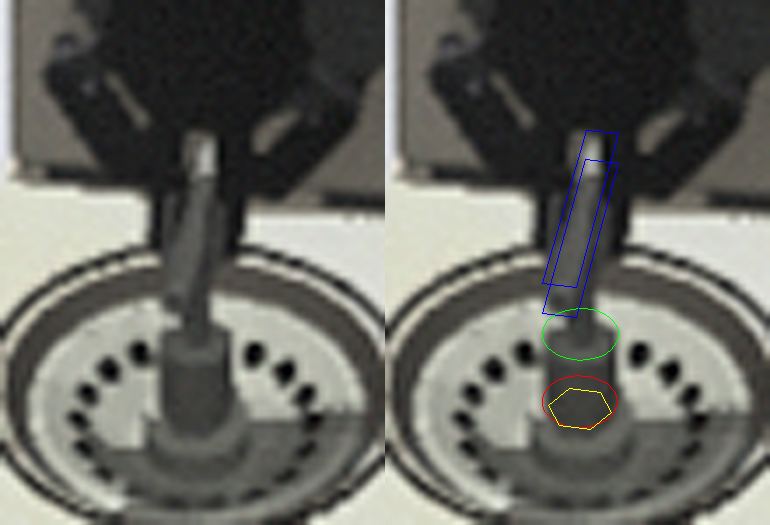

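```bash
python3 -m creep '[{"dx":0.1,"dy":-0.003,"dz":0,"ax":0,"ay":0,"az":0,"jaw":255},{"dx":0.1,"dy":-0.003,"dz":0,"ax":0,"ay":0,"az":0,"jaw":255},{"dx":0.1,"dy":-0.003,"dz":0,"ax":0,"ay":0,"az":0,"jaw":255},{"dx":0,"dy":0,"dz":0,"ax":0,"ay":0,"az":0,"jaw":255}]'; python3 -c "
from h import *
yaw();s=get_state();print(s['tool_pos'],s['force'],s['torque'])"
```

```text
t: 10.78
tool_pos: [0.5377, -0.0578, 0.2335]
ee_rot: [0.491, 0.509, -0.473, 0.526]
force: [-0.8, 1.8, -1.1]
finger_gap: 0.0129
tool x [ 0.0356  0.0018 -0.9994] jaw yaw 4.116599051757479
[ 0.53768303 -0.05781578  0.23350798] [-0.77881551  1.779484   -1.12404302] [ 0.51355695  0.39607023 -0.03701389]
```

```bash
python3 -m creep '[{"dx":0.1,"dy":-0.003,"dz":0,"ax":0,"ay":0,"az":0,"jaw":255},{"dx":0.1,"dy":-0.003,"dz":0,"ax":0,"ay":0,"az":0,"jaw":255},{"dx":0,"dy":0,"dz":0,"ax":0,"ay":0,"az":0,"jaw":255}]'; python3 ov.py a10 -0.03 0
```

```text
t: 11.03
tool_pos: [0.5388, -0.0579, 0.2334]
ee_rot: [0.491, 0.508, -0.472, 0.528]
force: [-7.3, 3.9, 16.9]
finger_gap: 0.0125
tool x [ 3.920e-02  8.000e-04 -9.992e-01] jaw yaw 4.144354352880827
11.0333 [ 0.5388 -0.0579  0.2334] [-7.3  3.9 16.9] [ 0.8   1.74 -0.04] 0.01252173220576676
wrist O [ 0.539  -0.0581  0.1494] axis [-0.009  0.001  1.   ]
side O [ 0.539  -0.0581  0.1494] axis [-0.009  0.001  1.   ]
```

View pics/a10_s.png

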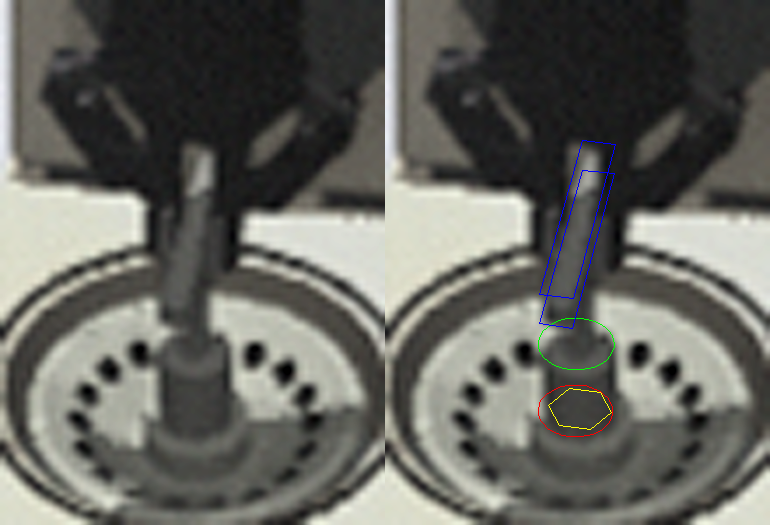

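View pics/a10_w.png

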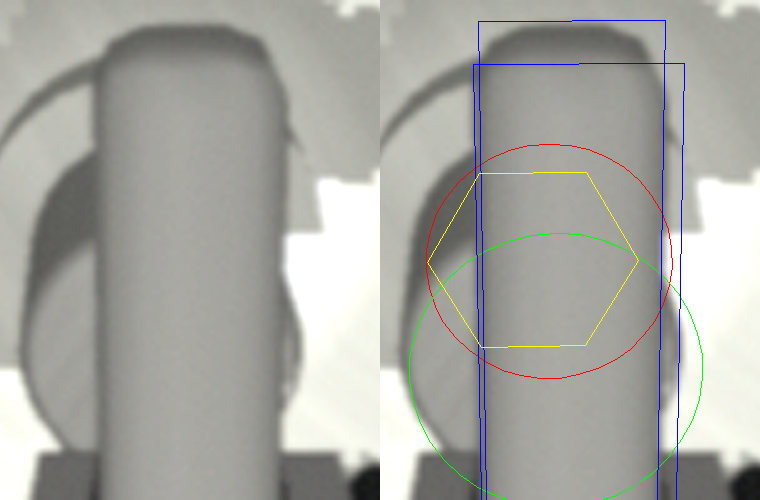

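```bash
python3 -m creep '[{"dx":-0.06,"dy":-0.06,"dz":0,"ax":0,"ay":0,"az":0,"jaw":255},{"dx":0,"dy":0,"dz":0,"ax":0,"ay":0,"az":0,"jaw":255}]'; P='from h import *
yaw();s=get_state();print(s["tool_pos"].round(4),s["force"].round(1),s["torque"].round(2))'; python3 -c "$P"; python3 -m creep '[{"dx":0,"dy":0,"dz":0,"ax":0.5,"ay":0,"az":0,"jaw":255},{"dx":0,"dy":0,"dz":0,"ax":0.5,"ay":0,"az":0,"jaw":255},{"dx":0,"dy":0,"dz":0,"ax":0.5,"ay":0,"az":0,"jaw":255},{"dx":0,"dy":0,"dz":0,"ax":0,"ay":0,"az":0,"jaw":255}]'>/dev/null;python3 -c "$P"
```

```text
t: 11.3
tool_pos: [0.5378, -0.058, 0.2334]
ee_rot: [0.492, 0.507, -0.471, 0.528]
force: [-3.2, 2.8, 9.4]
finger_gap: 0.0123
tool x [ 0.0409  0.001  -0.9992] jaw yaw 4.131245598427312
[ 0.5378 -0.058   0.2334] [-3.2  2.8  9.4] [ 0.75  0.85 -0.04]
tool x [ 0.0403  0.0012 -0.9992] jaw yaw -3.4182696769193366
[ 0.5377 -0.0579  0.2335] [-3.6  2.8  9.5] [0.81 0.95 0.14]
```

```bash
P='from h import *
yaw();s=get_state();print(s["tool_pos"].round(4),s["force"].round(1),s["torque"].round(2))';  python3 -m creep '[{"dx":0,"dy":0,"dz":0,"ax":0.4,"ay":0,"az":0,"jaw":255},{"dx":0,"dy":0,"dz":0,"ax":0.3,"ay":0,"az":0,"jaw":255},{"dx":0,"dy":0,"dz":0,"ax":0,"ay":0,"az":0,"jaw":255}]'>/dev/null;python3 -c "$P"; python3 ov.py b1 -0.03 0
```

```text
tool x [ 4.040e-02  7.000e-04 -9.992e-01] jaw yaw -6.814251460252456
[ 0.5377 -0.058   0.2335] [-3.8  2.9  9.9] [0.67 0.9  0.53]
tool x [ 4.040e-02  7.000e-04 -9.992e-01] jaw yaw -6.814251460252456
11.8833 [ 0.5377 -0.058   0.2335] [-3.8  2.9  9.9] [0.67 0.9  0.53] 0.012020525637430005
wrist O [ 0.5381 -0.0575  0.1495] axis [-0.011 -0.004  1.   ]
side O [ 0.5381 -0.0575  0.1495] axis [-0.011 -0.004  1.   ]
```

View pics/b1_w.png

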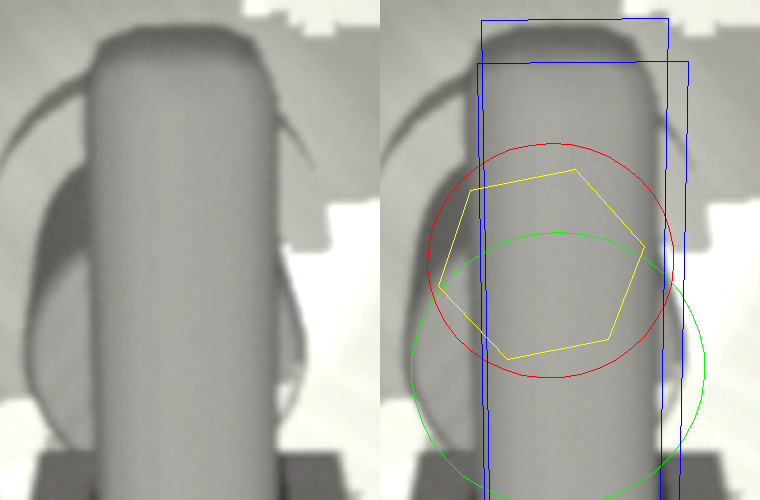

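```bash
P='from h import *
yaw();s=get_state();print(s["tool_pos"].round(4),s["force"].round(1),s["torque"].round(2))';  python3 -m creep '[{"dx":0,"dy":0,"dz":0,"ax":-0.6,"ay":0,"az":0,"jaw":255},{"dx":0,"dy":0,"dz":0,"ax":-0.6,"ay":0,"az":0,"jaw":255},{"dx":0,"dy":0,"dz":0,"ax":-0.6,"ay":0,"az":0,"jaw":255},{"dx":0,"dy":0,"dz":0,"ax":0,"ay":0,"az":0,"jaw":255}]'>/dev/null;python3 -c "$P";python3 -m creep '[{"dx":0,"dy":0,"dz":0,"ax":-0.6,"ay":0,"az":0,"jaw":255},{"dx":0,"dy":0,"dz":0,"ax":-0.4,"ay":0,"az":0,"jaw":255},{"dx":0,"dy":0,"dz":0,"ax":0,"ay":0,"az":0,"jaw":255}]'>/dev/null;python3 -c "$P"
```

```text
tool x [ 0.0407  0.0011 -0.9992] jaw yaw 2.2343841317598367
[ 0.5378 -0.0579  0.2334] [-3.4  3.6 10.4] [0.73 0.89 0.08]
tool x [ 0.0405  0.0017 -0.9992] jaw yaw 7.191790414813872
[ 0.5378 -0.0577  0.2334] [-2.5  4.1  9.2] [ 0.86  0.86 -0.02]
```

```bash
P='from h import *
yaw();s=get_state();print(s["tool_pos"].round(4),s["force"].round(1),s["torque"].round(2))';  python3 -m creep '[{"dx":0,"dy":0,"dz":0,"ax":-0.5,"ay":0,"az":0,"jaw":255},{"dx":0,"dy":0,"dz":0,"ax":-0.5,"ay":0,"az":0,"jaw":255},{"dx":0,"dy":0,"dz":0,"ax":0,"ay":0,"az":0,"jaw":255}]'>/dev/null;python3 -c "$P"; python3 ov.py b2 -0.03 0
```

```text
tool x [ 0.0399  0.0023 -0.9992] jaw yaw 12.185216034711532
[ 0.5375 -0.0575  0.2334] [-4.6  4.5 11.1] [ 1.03  1.02 -0.17]
tool x [ 0.0399  0.0023 -0.9992] jaw yaw 12.185216034711532
12.8167 [ 0.5375 -0.0575  0.2334] [-4.6  4.5 11.1] [ 1.03  1.02 -0.17] 0.012468387927758054
wrist O [ 0.5379 -0.0579  0.1494] axis [-0.011  0.004  1.   ]
side O [ 0.5379 -0.0579  0.1494] axis [-0.011  0.004  1.   ]
```

View pics/b2_w.png

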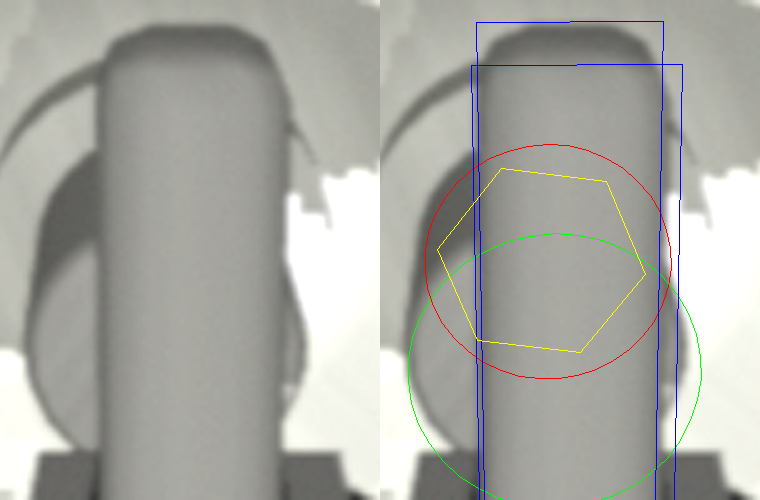

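```bash
P='from h import *
yaw();s=get_state();print(s["tool_pos"].round(4),s["force"].round(1),s["torque"].round(2))';  python3 -m creep '[{"dx":0,"dy":0,"dz":0,"ax":-0.4,"ay":0,"az":0,"jaw":255},{"dx":0,"dy":0,"dz":0,"ax":-0.3,"ay":0,"az":0,"jaw":255},{"dx":0,"dy":0,"dz":0,"ax":0,"ay":0,"az":0,"jaw":255}]'>/dev/null;python3 -c "$P"
```

```text
tool x [ 0.0399  0.0028 -0.9992] jaw yaw 15.578428047924941
[ 0.5375 -0.0574  0.2334] [-4.8  4.9 10.4] [ 1.04  1.05 -0.64]
```

```bash
python3 -m creep '[{"dx":0,"dy":0,"dz":0,"ax":0.6,"ay":0,"az":0,"jaw":255},{"dx":0,"dy":0,"dz":0,"ax":0.6,"ay":0,"az":0,"jaw":255},{"dx":0,"dy":0,"dz":0,"ax":0.6,"ay":0,"az":0,"jaw":255},{"dx":0,"dy":0,"dz":0,"ax":0.4,"ay":0,"az":0,"jaw":255},{"dx":0,"dy":0,"dz":0,"ax":0,"ay":0,"az":0,"jaw":255},{"dx":0,"dy":0,"dz":0,"ax":0,"ay":0,"az":0,"jaw":255}]';python3 - <<'E'
from nut import *
yaw();st=get_state();print(st["t"],st["tool_pos"].round(4),st["force"].round(1),st["torque"].round(2))
for n,(x0,y0,w,h,k) in(("side",(270,125,45,80,7)),("top",(270,180,70,70,7))):
    s=snapshot(n);c=cv2.resize(s["frame"][y0:y0+h,x0:x0+w,::-1],(w*k,h*k),interpolation=cv2.INTER_CUBIC)
    a=cv2.convertScaleAbs(c,alpha=1.5);o=[a]
    for zm in(.145,.1494):
        c=a.copy();th=np.linspace(0,2*np.pi,40)
        def L(pts,col):
            P=((np.array([proj(s,p) for p in pts])-[x0,y0]+.5)*k-.5);cv2.polylines(c,[np.round(P).astype(int)],True,col,1)
        for z,r,col in((zm,.0165,(0,0,255)),(zm+.04,.0165,(0,255,0)),(zm+.04,.006,(0,255,0))): L([[.5367+r*np.cos(t),-.057+r*np.sin(t),z] for t in th],col)
        hx=np.array([np.cos(np.radians(-85.5)),np.sin(np.radians(-85.5)),0]);hy=np.array([-hx[1],hx[0],0]);O=np.array([.5367,-.057,zm])
        for z in(.095,.111): L([O+[0,0,z]+hx*a_+hy*b for a_,b in((.05,.007),(.05,-.007),(-.05,-.007),(-.05,.007))],(255,0,0))
        o.append(c)
    if n=="side": cv2.imwrite("pics/f_s.png",np.hstack(o)[:,:])
    
E
```

```text
t: 13.67
tool_pos: [0.5378, -0.0579, 0.2334]
ee_rot: [0.489, 0.509, -0.469, 0.53]
force: [-3.7, 2.7, 9.6]
finger_gap: 0.012
tool x [ 0.0406  0.0012 -0.9992] jaw yaw 4.633693769703321
13.6667 [ 0.5378 -0.0579  0.2334] [-3.7  2.7  9.6] [ 0.77  0.87 -0.02]
```

```bash
python3 -c "
import cv2;i=cv2.imread('pics/f_s.png');print(i.shape);cv2.imwrite('pics/f_s2.png',cv2.resize(i,(800,int(i.shape[0]*800/i.shape[1]))))"
```

```text
(560, 945, 3)
```

View pics/f_s2.png

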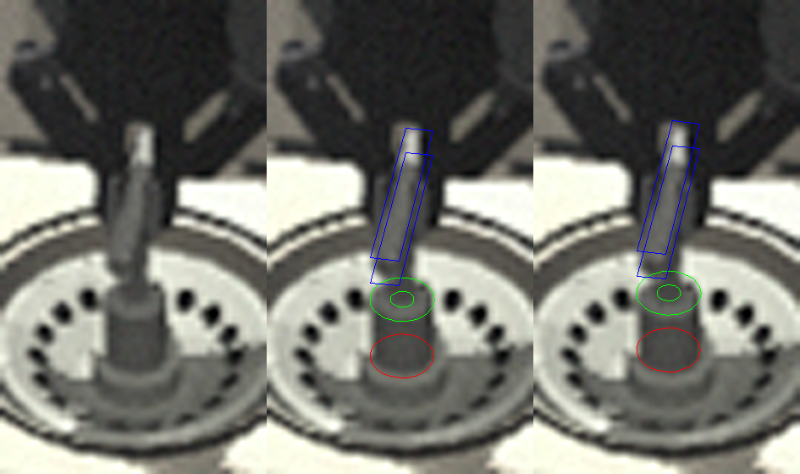

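```bash
python3 -m creep '[{"dx":0.04,"dy":-0.06,"dz":-0.03,"ax":0,"ay":0,"az":0,"jaw":255},{"dx":0,"dy":0,"dz":0,"ax":0,"ay":0,"az":0,"jaw":255},{"dx":0,"dy":0,"dz":0,"ax":0,"ay":0,"az":0,"jaw":255},{"dx":0,"dy":0,"dz":0,"ax":0,"ay":0,"az":0,"jaw":255}]';python3 - <<'E'
from nut import *
yaw();st=get_state();print(st["t"],st["tool_pos"].round(4),st["force"].round(1),st["torque"].round(2),st["finger_gap"])
s=snapshot("side");cv2.imwrite("pics/end.png",s["frame"][:,:,::-1])
E
```

```text
t: 14.1
tool_pos: [0.5374, -0.0578, 0.2334]
ee_rot: [0.49, 0.508, -0.469, 0.531]
force: [-2.4, 2.2, 12.0]
finger_gap: 0.0122
tool x [ 4.37e-02  1.00e-04 -9.99e-01] jaw yaw 4.636931060833108
14.1 [ 0.5374 -0.0578  0.2334] [-2.4  2.2 12. ] [ 0.65  0.6  -0.07] 0.012197154192487417
```

View pics/end.png

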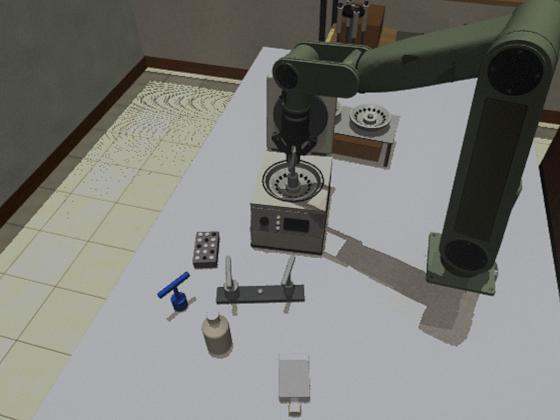

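```bash
python3 -c "from station import close_job; print(close_job())"
```

```text
the job is handed in; nothing more can be done
None
```

The middle key is on the rotor nut, still held by its handle and pressed down, and the job is handed in at about 14 s of the 58 s.

**Choosing the key:** The nut measured about 24 mm across flats from above, with its flats at 34° mod 60. The two shelf rotors had the large and small nuts. The middle socket measured about 31.7 mm, against 33 mm nominal, and later views read nearer 30 mm. It was the key on the centre stud, so no other key had to be moved.

**Checks on the nut:**
- **Twist:** the key has play and then stops both ways. The torque was about +0.53 N m at −11° and −0.64 N m at +11° from its settled position. That angle includes give in the arm and grip. This confirms the key fits, since an oversize one would turn freely.
- **Height:** the tool stopped at 0.2334 m and did not go lower under up to 17 N or while being twisted. Using the tool height recorded when I gripped the key on the rail, the mouth is at about 0.145 m, level with the hub. The nominal grasp offset gave 0.149 m instead, which would not be home. The side view and the hard stop support 0.145 m.
- **Tilt:** the key sat about 0.03 rad askew in the jaws, so I tilted the hand 0.04 rad to compensate. I estimate the key is within about 0.02 rad of upright, against a limit of 0.08.
- **Final readings:** the key was pressed down with about 12 N vertical force, with small side forces of about 2 N. In the last side picture the other two keys stand on their studs, and the flask, bottle, tube rack and blue look-alike are where they started.

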